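# Load the slide stainer's rail

## Robot

A 6-joint arm with a two-finger parallel gripper is mounted at the origin on the work surface. World frame = base frame: x ahead of the robot, y to its left, z up, the work surface at z = 0. Lengths are in mm, angles in rad, forces in N, time in s.
With the tool pointing down it reaches from about 350 to 925 mm from the base axis. Payload 6.4 kg.
Tool frame: the origin (TCP) lies on the centre line of the jaws, within the pads' length; the fingertips stand 11 mm ahead of it and the grasp point (between the pads) lies 8 mm behind it; z points along the fingers, y is the line along which they close (so a half turn about z gives the same grasp; the last joint's range is limited). The gripper opens to 85 mm and grips with 20 to 120 N. Pads are 22 mm wide; open, the fingers measure 114 mm over their backs; the gripper's body (76 mm by 85 mm) begins 54 mm behind the grasp point. The pads swing forward as they close: fully open they stand 13 mm farther back than shut.
Start: joints at [-1.34, 0.245, 1.558, -0, 1.339, -0.174], TCP at [255.998, -597.477, 242.29] pointing down, gripper open.
Joint ranges: [-3.13, 3.13], [-1.02, 2.26], [0.13, 2.54], [-0.95, 4.09], [0.21, 2.88], [-2.74, 2.74]. Speed limits (rad/s): [2.57, 2.57, 3.14, 3.14, 3.14, 3.14].

## Interface

Orientations are given as a unit quaternion [w, x, y, z].
In Python, from station import r, viewer, job gives the robot as it stands.
- The arm moves only by the tool jog_arm, never from a script. Its argument "increments" is text: rows parted by semicolons, each of 7 numbers parted by spaces: the turn, a rotation vector about the tool's x, y, z in units of 0.1 rad (1.0 is 0.1 rad), then the shift along the tool's x, y, z in units of 0.04 m (1.0 is 0.04 m), then the opening, from 0 (shut) to 1 (fully open). A call has 1 to 5 rows; each row shifts and turns the commanded pose from where the row before left it, along the tool's axes as they then stand; what a row does not reach is not made up. A row lasts 1/12 s, in which the tool goes at most 41.7 mm and 7.16 degrees, less where a joint would pass 70% of its speed; a pose out of reach is approached as far as the arm can. A call with a number of a shift or a turn outside -1 to 1 is refused whole. A call with a gripper value outside its range is refused whole. The fingers move at their own pace and stop on an object; the grip force is fixed at half the most. Time passes only in rows, so rows that do not move let the fingers close. It gives the time, the measured TCP pose, the force, the opening and the grip force at its end, in the units of the state.
- r.state(): the state, without advancing time (a new reading comes with each control period).
- viewer.get_image(name): name is "scene" or "top" or "wrist"; returns a dict with "color" (480x640x3 uint8, red, green, blue), "camera_matrix" (3x3 intrinsics, pixels), "world_to_cam" (4x4, takes a point from world to camera coordinates). Camera axes: x right, y up, looking along -z (the intrinsics and any distortion apply to the point x, -y, -z); pixel columns grow to the right and rows downward; lengths in mm; the calibration is good to about 2 mm. A picture is of the moment at which its call begins. There is no depth.
- job.finish_job(): hands the job in; it is judged then, once.
Trained networks look in the newest picture that a camera, given by its name, has taken for a name from the list of things; names that differ only in an ending like _2 or _b are one class to them, and where a whole thing is asked for, a point or a joint stands for the part that bears it (a point fixed in the world has none). Each returns a list of dicts, best first, with "p" (0 to 1); they miss things now and then, are a little off and sometimes report something else, mostly with a low value. They report only what shows in the picture. A call takes as long as a camera call.
- viewer.look_for(query, camera): "rect" ([left, top, right, bottom] in pixels, round what is visible of it).
- viewer.tip_of(query, camera): "centre" ([column, row] in pixels: a listed point, or the origin of a listed thing).
The state is a dict: "time_s": time; "joints": joint angles; "dq": joint speeds; "joint_efforts": joint torques, N m; "tcp_pos": TCP position; "tcp_rot": TCP orientation; "force": force on the tool from outside, world axes, zero at the start; "moment": the same for the moment, N m; "grip_width": opening from 0.0 (shut) to 1.0 (fully open); "grasp_force": force on a finger pad.
Only numpy, scipy, OpenCV 4.12 (cv2) and the standard library are available. Lean on these libraries where they do the work, as an engineer would, in place of code of your own. Each camera call takes 0.05 s, during which the arm holds its last target. There are 200 camera calls.

## Task

Draw the lowest drip tray out of the magazine by its orange tab and lay it flat on the bench, square and centred under the stainer's loading rail with the tab towards the robot, leaving the other trays in the magazine. Only then hang every slide carrier standing on the bench on the rail: lift its hook over the yellow lip and lower it until it is fully seated in the channel, all side by side between the end posts. Leave the bottle, the jar and the slide box alone.

Things in the scene. Friction and masses are not known exactly. Their poses are not given: they have to be found in the camera images.
- rail: fixed loading rail, sizes in mm. Origin: on the bench under the channel's middle; x away from the robot, y along the rail. Channel 340 long, 60 wide, on posts (42 by 20) at y +-160; its ends are stopped beyond y +-150. Below it the space between the posts is open from the bench to z 168. White drive motor beyond its right post at x -30 to 30, y -215 to -170, z 150 to 245.
- rail_seat (a point): point in the middle of the channel floor, 180 mm above the rail's origin. In rail axes: yellow front lip at x -30 to -25 mm, equal rear wall at x 25 to 30, both 24 mm higher than this floor. A seated carrier's tongue rests on this floor anywhere along y, its +x along the rail's +x, so its origin is 116 mm lower than this point.
- magazine: fixed tray magazine, sizes in mm. Origin: on the bench under the chute's middle, x to its back; its front (-x) faces the robot. Floor plate 4 thick, x -62 to 62; side walls at y +-129, back wall x 60, all 60 high; two green front cheeks (x -64 to -57, |y| 72 to 132, z 18 to 60) hold back all trays but the lowest, which slides out under them towards -x.
- tray_bottom: lowest drip tray, 0.11 kg: white plate 110 (x) by 240 (y) by 10 mm; origin: centre of its underside. Orange pull tab from x -55 to -115 mm, 50 wide, 10 thick. At the start on the magazine's floor plate, fed forward so that 45 to 50 mm of its tab show beyond the tabs above; two trays rest on it. Clear of the cheeks once drawn 80 mm out.
- tray_tab (a point): point on the underside of the lowest tray's orange tab, 95 mm from the tray's origin towards -x: 20 mm from the tab's end, where it can be pinched across its 50 mm width.
- tray_mid: second drip tray of the stack, same shape; stays in the magazine and drops down when the lowest is drawn out.
- tray_top: third drip tray of the stack, same shape; stays in the magazine.
- carrier_1: slide carrier, 0.16 kg, sizes in mm; stands upright on the bench at first. Origin: centre of its underside, z up. Base x -45 to 36, 44 wide (y); blue basket of glass slides up to z 60. Neck (x -45 to -39, 40 wide) rises to a bridge (z 146 to 152, x -45 to 16). +x is the open side of the C-shaped hook. May be absent (None).
- carrier_2: slide carrier like carrier_1. From the bridge's end a broad white tongue (x -16 to 16 mm, 40 wide) points down, its flat foot at z 116, so the rail passes into the C from +x between basket top (z 60) and tongue foot (z 116). May be absent (None).
- carrier_3: slide carrier like carrier_1. Over the tongue stands an orange grip fin, 12 (x) by 26 (y) mm, z 152 to 194, centred at x 0, y 0: pinch it across x from above. The centre of mass is almost straight below it. May be absent (None).
- carrier_4: slide carrier like carrier_1, 2 and 3. May be absent (None).
- carrier_5: slide carrier; all five are identical. May be absent (None).
- reagent_bottle: amber reagent bottle, 64 mm across, 150 high, origin centre of its base; a bystander.
- specimen_jar: specimen jar, 68 mm across, 80 high, origin centre of its base; a bystander.
- slide_box: blue slide box, 70 by 150 by 35 mm high, origin centre of its underside; a bystander.

How it is judged:
By the outcome, as a careful person would: the job done as asked, in the order asked, and still so for the second after the job is handed in, with the robot touching nothing.
Of carrier_1, carrier_2, carrier_3, carrier_4, carrier_5 only 3 to 5 are there at a start; the rules pass over those that are not, and their reading is None.
At some moment in a run one of carrier_1, carrier_2, carrier_3, carrier_4, carrier_5 may be knocked a few centimetres aside while the robot is not near it.
It also fails if it takes over 210 s, if anything falls off the work surface, if the arm or the gripper's body presses on something with over 40 N, if the wrist force passes 120 N, or if a joint passes its speed limit or range.

## Working session

There is one attempt and no reset: what is moved stays moved. The work goes in short steps, Python scripts to look and compute and a tool call to move; the robot and the scene stay as the last step left them, time stands still between calls to the robot, and variables do not carry over. Pictures are saved under pics/ and viewed, at most 14 in all, crops included, and the job is handed in when it is done.

Besides the shell and the picture viewer there is one more tool, called after ">>>" as name(argument=value, ...) on one line, values as JSON. jog_arm: Moves the arm, as the interface text tells. Shifts and turns lie within -1 to 1; 1 stands for 0.04 m of shift or 0.1 rad of turn. Its arguments: {"type":"object","properties":{"increments":{"type":"string"}},"required":["increments"]}

```bash
ls; mkdir -p pics; python3 - <<'E'
from station import r, viewer, job
import cv2,numpy as np
s=r.state(); print(s['time_s'],s['tcp_pos'],s['tcp_rot'],s['grip_width'])
ims=[]
for c in ['scene','top']:
    i=viewer.get_image(c); cv2.imwrite(f'pics/{c}0.png',i['color'][:,:,::-1])
    print(c,np.round(i['camera_matrix'],1).tolist(),np.round(i['world_to_cam'],3).tolist())
    for q in ['rail','rail_seat','magazine','tray_bottom','tray_tab','carrier_1','reagent_bottle','specimen_jar','slide_box']:
        print(c,q,[(round(d['p'],2),np.round(d['centre']).tolist()) for d in viewer.tip_of(q,c)][:7])
E
```

```text
pics
0.0 [ 255.86585712 -596.93498734  241.1750287 ] [-9.80479371e-04  9.79588317e-01  2.01011858e-01 -3.02314131e-05] 0.9961765690797424
scene [[485.4, 0.0, 323.5], [0.0, 485.4, 232.7], [0.0, 0.0, 1.0]] [[-0.729, 0.684, -0.006, 399.108], [-0.509, -0.537, 0.673, 212.335], [0.458, 0.494, 0.739, -1473.57], [0.0, 0.0, 0.0, 1.0]]
scene rail [(0.71, [216.0, 207.0]), (0.47, [354.0, 207.0])]
scene rail_seat [(0.57, [301.0, 244.0])]
scene magazine []
scene tray_bottom [(0.84, [214.0, 209.0])]
scene tray_tab []
scene carrier_1 [(0.97, [418.0, 365.0]), (0.92, [475.0, 360.0]), (0.86, [481.0, 317.0]), (0.61, [431.0, 325.0])]
scene reagent_bottle [(0.79, [316.0, 371.0]), (0.33, [217.0, 206.0])]
scene specimen_jar [(0.76, [239.0, 312.0])]
scene slide_box [(0.78, [357.0, 210.0])]
top [[623.5, 0.0, 311.4], [0.0, 623.5, 243.4], [0.0, 0.0, 1.0]] [[-0.009, -1.0, 0.009, 16.575], [0.99, -0.008, 0.141, -591.218], [-0.14, 0.011, 0.99, -1496.5], [0.0, 0.0, 0.0, 1.0]]
top rail [(0.29, [322.0, 166.0])]
top rail_seat [(0.97, [298.0, 208.0])]
top magazine [(0.26, [297.0, 207.0])]
top tray_bottom [(0.59, [452.0, 230.0])]
top tray_tab [(0.58, [194.0, 281.0]), (0.55, [444.0, 262.0])]
top carrier_1 [(0.86, [148.0, 283.0]), (0.79, [194.0, 279.0]), (0.62, [204.0, 319.0]), (0.58, [177.0, 242.0])]
top reagent_bottle [(0.57, [233.0, 178.0]), (0.5, [175.0, 242.0]), (0.36, [345.0, 331.0])]
top specimen_jar [(0.75, [324.0, 167.0]), (0.67, [206.0, 319.0])]
top slide_box [(0.81, [344.0, 331.0]), (0.66, [233.0, 180.0])]
```

View pics/top0.png

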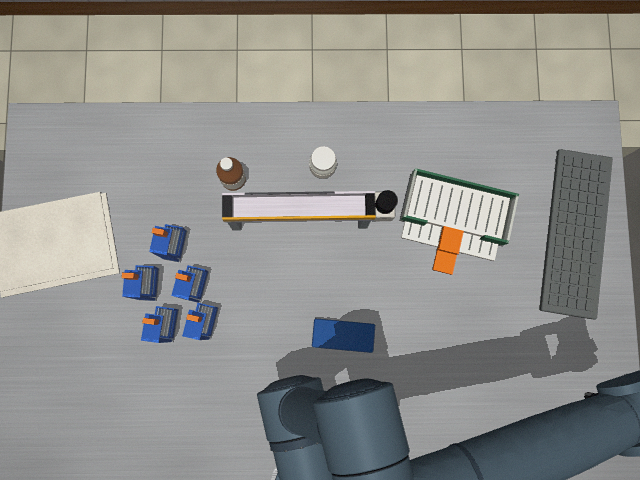

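View pics/scene0.png

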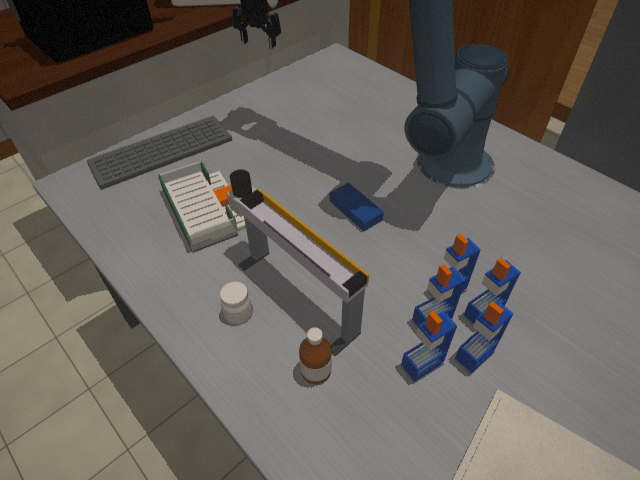

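The top view shows the rail at (298,208), the magazine with its orange tab at (447,262) and five carriers at the left. The slide box is at (344,334), with the bottle and the jar behind the rail. The scene view agrees.

```bash
cat > h.py <<'E'
import numpy as np,cv2
from scipy.optimize import minimize
from scipy.spatial.transform import Rotation as Ro
def proj(i,P):
    P=np.atleast_2d(P); M=i['world_to_cam']; c=P@M[:3,:3].T+M[:3,3]
    c=c*[1,-1,-1]; u=c@i['camera_matrix'].T; return u[:,:2]/u[:,2:]
def back(i,uv,z):
    M=i['world_to_cam']; d=np.linalg.inv(i['camera_matrix'])@[uv[0],uv[1],1]
    d=M[:3,:3].T@(d*[1,-1,-1]); o=-M[:3,:3].T@M[:3,3]; return o+d*(z-o[2])/d[2]
def box(x0,x1,y0,y1,z0,z1): return np.array([[x,y,z] for x in(x0,x1) for y in(y0,y1) for z in(z0,z1)],float)
def place(P,p,z=0):
    c,s=np.cos(p[2]),np.sin(p[2]); return np.c_[P[:,0]*c-P[:,1]*s+p[0],P[:,0]*s+P[:,1]*c+p[1],P[:,2]+z]
def orange(im):
    h=cv2.cvtColor(im,cv2.COLOR_RGB2HSV); return cv2.inRange(h,(4,170,110),(14,255,255))
def blue(im):
    h=cv2.cvtColor(im,cv2.COLOR_RGB2HSV); return cv2.inRange(h,(100,120,40),(125,255,255))
def comps(m,a=20):
    n,l,s,c=cv2.connectedComponentsWithStats(m)
    return [(s[k,4],s[k,:4],c[k],(l==k)) for k in range(1,n) if s[k,4]>=a]
def sil(i,boxes,p,z=0,S=4):
    m=np.zeros((480*S,640*S),np.uint8)
    for b in boxes:
        h=cv2.convexHull(((proj(i,place(b,p,z))+.5)*S).astype(np.int32)); cv2.fillConvexPoly(m,h,255)
    return cv2.resize(m,(640,480),interpolation=cv2.INTER_AREA)/255.
def fit(i,boxes,mask,p0,z=0,simp=(8,8,.15)):
    mask=mask.astype(float)
    f=lambda p:np.abs(sil(i,boxes,p,z)-mask).sum()
    p0=np.array(p0,float); s=np.vstack([p0]+[p0+np.eye(3)[k]*simp[k] for k in range(3)])
    o=minimize(f,p0,method='Nelder-Mead',options=dict(initial_simplex=s,xatol=.05,fatol=.05)); return o.x,o.fun/mask.sum()
FIN=[box(-6,6,-13,13,152,194)]
E
cat > m.py <<'E'
from station import r, viewer
from h import *
i=viewer.get_image('top'); im=i['color']
for a,b,c,l in comps(orange(im)): print('or',a,b,np.round(c,1),np.round(back(i,c,180),0))
B=blue(im)
for a,b,c,l in comps(B,60): print('bl',a,b,np.round(c,1),np.round(back(i,c,30),0))
h=cv2.cvtColor(im,cv2.COLOR_RGB2HSV)
Y=cv2.inRange(h,(15,130,100),(30,255,255))
for a,b,c,l in comps(Y,60):
    v=np.argwhere(l)[:,::-1].astype(np.float32); rc=cv2.minAreaRect(v); print('ye',a,np.round(c,1),rc)
    bp=np.array([back(i,q,204)[:2] for q in cv2.boxPoints(rc)]); print(np.round(bp,1).tolist())
G=cv2.inRange(h,(65,80,20),(90,255,255))
for a,b,c,l in comps(G,15): print('gr',a,b,np.round(c,1),np.round(back(i,c,60),0))
K=cv2.resize(im[150:290,210:530],None,fx=2.5,fy=2.5,interpolation=cv2.INTER_CUBIC)
cv2.imwrite('pics/crop1.png',K[:,:,::-1])
E
python3 m.py
```

```text
or 915 [433 226  31  48] [447.5 249.7] [ 555. -293.  180.]
or 61 [152 228  12   8] [157.7 231.2] [602. 357. 180.]
or 62 [122 273  12   6] [127.6 275.2] [504. 422. 180.]
or 61 [175 273  13   8] [181.2 276.6] [500. 303. 180.]
or 53 [187 315  12   7] [192.5 317.5] [409. 276. 180.]
or 55 [143 318  12   6] [148.3 320.6] [403. 373. 180.]
bl 618 [150 224  36  37] [166.  243.8] [595. 372.  30.]
bl 636 [122 265  36  35] [139.1 284.8] [494. 435.  30.]
bl 592 [171 265  37  37] [188.2 285. ] [492. 315.  30.]
bl 594 [182 303  35  37] [198.5 324. ] [397. 288.  30.]
bl 640 [141 306  37  37] [158.  327.2] [390. 387.  30.]
bl 1745 [312 319  63  33] [343.  335.1] [367. -64.  30.]
ye 598 [298.3 217.8] ((298.5101318359375, 217.8291473388672), (4.036285400390625, 153.01303100585938), 89.30130767822266)
[[629.6, 210.5], [631.2, -128.7], [622.1, -128.6], [620.6, 210.3]]
gr 536 [417 169 102  30] [465.9 183.3] [ 736. -373.   60.]
gr 116 [402 216  25   9] [414.2 219.8] [ 645. -241.   60.]
gr 127 [481 235  26  10] [493.9 239.7] [ 594. -435.   60.]
```

View pics/crop1.png

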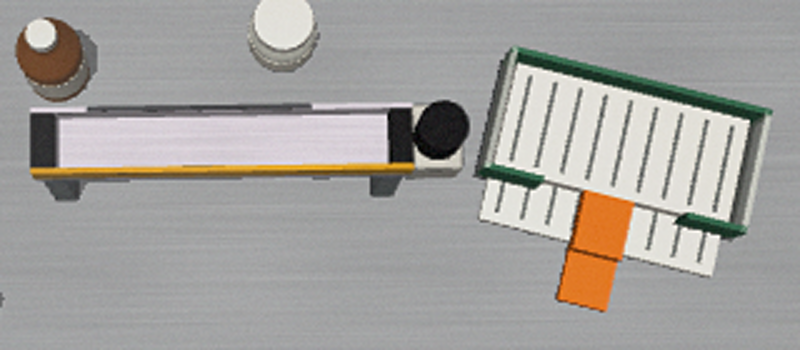

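```bash
cat > m2.py <<'E'
from station import r, viewer
from h import *
i=viewer.get_image('top'); im=i['color']
C=comps(orange(im)); tab=max(C,key=lambda c:c[0])
for d in (45,48,50):
    bx=[box(-115,-55,-25,25,4,14),box(-115+d,-62+d+5,-25,25,14,34)]
    bx[1]=box(-115+d,-57+d,-25,25,14,34)
    p,e=fit(i,bx,tab[3],[630,-325,-.255]); print(d,'tray',np.round(p,3),round(e,3),'tab',np.round(place(np.array([[-95,0,9.]]),p),1))
for a,b,c,l in C:
    if a>200: continue
    q=back(i,c,180); best=min((fit(i,FIN,l,[q[0],q[1],y]) for y in(-.4,-.2,0,.2)),key=lambda t:t[1]); print('fin',np.round(best[0],3),round(best[1],3))
for c in('top','scene'):
    for d in viewer.tip_of('rail_seat',c)[:1]: print(c,back(i if c=='top' else viewer.get_image(c),d['centre'],180))
j=viewer.get_image('scene'); h=cv2.cvtColor(j['color'],cv2.COLOR_RGB2HSV)
Y=cv2.inRange(h,(15,130,100),(30,255,255))
y=max(comps(Y,60),key=lambda c:c[0]); h=cv2.cvtColor(im,cv2.COLOR_RGB2HSV); yt=max(comps(cv2.inRange(h,(15,130,100),(30,255,255))),key=lambda c:c[0])
# rail pose: lip top+front face, unknown lower edge z
for z0 in (168,180,192,200):
    f=[box(-30,-25,-170,170,z0,204)]
    print(z0,[ (np.round(p,3),round(e,3)) for p,e in (fit(j,[box(-30,-25,-170,170,z0,204)],y[3],[655,41,.0]),fit(i,f,yt[3],[655,41,0.]))])
w=viewer.get_image('wrist'); s=r.state(); M=w['world_to_cam']; R=Ro.from_quat(np.roll(s['tcp_rot'],-1)).as_matrix()
print('cam in tool',R.T@(-M[:3,:3].T@M[:3,3]-s['tcp_pos']),'\n',R.T@M[:3,:3].T,w['camera_matrix'][0])
E
python3 m2.py
```

```text
45 tray [ 6.36128e+02 -3.45157e+02 -2.51000e-01] 0.099 tab [[ 544.1 -321.6    9. ]]
48 tray [ 6.35852e+02 -3.45313e+02 -2.48000e-01] 0.074 tab [[ 543.8 -322.     9. ]]
50 tray [ 6.34392e+02 -3.44933e+02 -2.50000e-01] 0.064 tab [[ 542.4 -321.4    9. ]]
fin [ 6.02037e+02  3.56737e+02 -3.68000e-01] 0.703
fin [ 5.04188e+02  4.22407e+02 -2.29000e-01] 0.718
fin [ 5.00372e+02  3.04020e+02 -3.36000e-01] 0.566
fin [ 4.08437e+02  2.74882e+02 -1.73000e-01] 0.683
fin [ 4.03250e+02  3.73456e+02 -7.70000e-02] 0.738
top [656.7960393   40.73389397 180.        ]
scene [653.7802467   47.01804252 180.        ]
168 [(array([680.775,  50.956,  -0.694]), np.float64(1.312)), (array([6.56243e+02, 4.14580e+01, 7.00000e-03]), np.float64(0.346))]
180 [(array([679.619,  48.75 ,  -0.682]), np.float64(1.313)), (array([6.55769e+02, 4.08550e+01, 4.00000e-03]), np.float64(0.153))]
192 [(array([676.182,  54.779,  -0.686]), np.float64(1.308)), (array([6.5465e+02, 4.0751e+01, 3.0000e-03]), np.float64(0.166))]
200 [(array([675.97 ,  64.113,  -0.738]), np.float64(1.305)), (array([ 6.53658e+02,  4.18260e+01, -6.00000e-03]), np.float64(0.289))]
cam in tool [  67.7553021     0.38786789 -132.78998746] 
 [[-1.13761481e-03  9.63105653e-01  2.69121174e-01]
 [ 9.99999182e-01  1.25287684e-03 -2.56534560e-04]
 [-5.84245571e-04  2.69120663e-01 -9.63106291e-01]] [370.5222625    0.         321.69737373]
```

>>> jog_arm(increments="0 0 0.94 0 0 0 1; 0 0 0.94 0 0 0 1; 0 0 0.94 0 0 0 1; 0 0 0.94 0 0 0 1; 0 0 0.94 0 0 0 1")

```text
time_s: 1.77
tcp_pos: [256.0, -597.5, 242.3]
tcp_rot: [0.0, 0.999, -0.035, 0.0]
force: [0.1, -0.6, -0.5]
grip_width: 1.001
grasp_force: 0.0
```

>>> jog_arm(increments="0 0 0.93 0 0 0 1; 0 0 0.92 0 0 0 1; 0 0 0 0.5 -0.8 0.25 1; 0 0 0 0.5 -0.8 0.25 1; 0 0 0 0.5 -0.8 0.25 1")

```text
time_s: 2.18
tcp_pos: [338.4, -518.8, 212.2]
tcp_rot: [0.0, 0.992, -0.126, 0.0]
force: [0.5, 0.2, -0.8]
grip_width: 1.001
grasp_force: 0.0
```

>>> jog_arm(increments="0 0 0 0.5 -0.8 0.25 1; 0 0 0 0.5 -0.8 0.25 1; 0 0 0 0.5 -0.8 0.25 1; 0 0 0 0.5 -0.8 0.25 1; 0 0 0 0.5 -0.8 0.25 1")

```text
time_s: 2.6
tcp_pos: [475.5, -387.7, 162.1]
tcp_rot: [0.0, 0.992, -0.125, 0.0]
force: [0.4, -0.0, -0.4]
grip_width: 0.998
grasp_force: 0.0
```

>>> jog_arm(increments="0 0 0 0.5 -0.8 0.25 1; 0 0 0 0.5 -0.8 0.25 1; 0 0 0 0 0 0 1")

```text
time_s: 2.85
tcp_pos: [531.6, -331.4, 139.9]
tcp_rot: [-0.002, 0.993, -0.122, -0.001]
force: [0.5, -0.3, -0.3]
grip_width: 0.997
grasp_force: 0.0
```

```bash
cat >> h.py <<'E'
def plan(r,xyz,yaw):
    "prints turn about tool z and shift in tool axes (after the turn), all in move units; yaw = world angle of tool x"
    s=r.state(); R=Ro.from_quat(np.roll(s['tcp_rot'],-1)).as_matrix()
    T=np.c_[[np.cos(yaw),np.sin(yaw),0],[np.sin(yaw),-np.cos(yaw),0],[0,0,-1]]
    rv=Ro.from_matrix(R.T@T).as_rotvec()/.1
    d=T.T@(np.array(xyz)-s['tcp_pos'])/40
    print('t',round(s['time_s'],1),'tcp',np.round(s['tcp_pos'],1),'yaw',round(np.arctan2(R[1,0],R[0,0]),3),'w',round(s['grip_width'],2),'F',np.round(s['force'],1))
    print('TURN',np.round(rv,2),'SHIFT',np.round(d,2),'len',round(np.linalg.norm(d),2))
E
python3 - <<'E'
from station import r, viewer
from h import *
w=viewer.get_image('wrist'); cv2.imwrite('pics/w1.png',w['color'][:,:,::-1])
plan(r,[543.3,-321.6,60],-.25)
C=comps(orange(w['color']),200)
for a,b,c,l in C: print(a,b,c)
t=max(C,key=lambda c:c[0])
print('proj tab end',proj(w,place(np.array([[-115,25,14.],[-115,-25,14],[-95,0,14]]),[635.5,-345.2,-.249])))
E
```

```text
t 2.9 tcp [ 530.3 -333.8  140.8] yaw -0.245 w 1.0 F [-0.1 -0.5  0.6]
TURN [-0.01  0.02  0.05] SHIFT [ 0.24 -0.38  2.02] len 2.07
12475 [261  79  83 166] [303.05635271 158.63438878]
proj tab end [[270.35096296 242.03058313]
 [338.86410784 242.31451932]
 [304.35358908 215.42462892]]
```

View pics/w1.png

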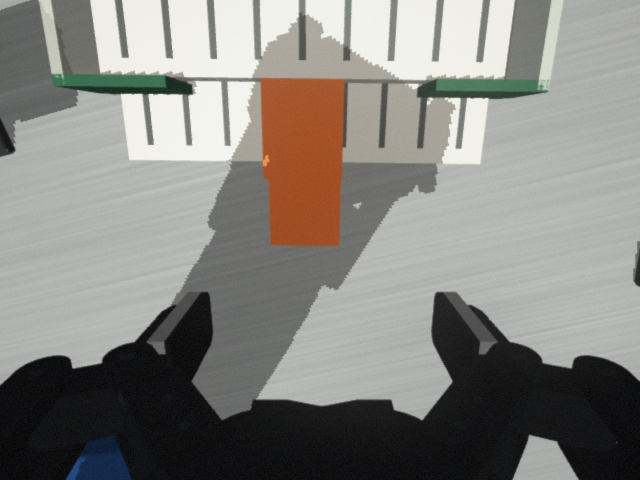

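The wrist view shows the tab's end at row 245, columns 271–340, within about 2 mm of the prediction. I'll descend now.

>>> jog_arm(increments="0 0 0.05 0.19 -0.38 0.3 1; 0 0 0 0 0 0.9 1; 0 0 0 0 0 0.9 1; 0 0 0 0 0 0.7 1; 0 0 0 0 0 0.3 1")

```text
time_s: 3.32
tcp_pos: [537.4, -323.1, 14.2]
tcp_rot: [-0.002, 0.992, -0.128, -0.003]
force: [-0.7, 0.5, -0.5]
grip_width: 1.003
grasp_force: 0.0
```

```bash
python3 - <<'E'
from station import r, viewer
from h import *
plan(r,[541.5,-321.2,12],-.25)
E
```

```text
t 3.3 tcp [ 537.4 -323.1   14.2] yaw -0.256 w 1.0 F [-0.7  0.5 -0.5]
TURN [-0.03  0.06 -0.06] SHIFT [ 0.09 -0.07  0.05] len 0.12
```

>>> jog_arm(increments="0 0 -0.05 0.08 -0.07 0.03 0.7; 0 0 0 0 0 0 0; 0 0 0 0 0 0 0; 0 0 0 0 0 0 0; 0 0 0 0 0 0 0")

```text
time_s: 3.73
tcp_pos: [545.3, -323.6, 19.7]
tcp_rot: [0.001, 0.992, -0.125, 0.002]
force: [-0.2, -0.5, 2.5]
grip_width: 0.55
grasp_force: 61.1
```

>>> jog_arm(increments="0 0 0 0 0 0 0; 0 0 0 0 0 0 0; 0 0 0 0 0 0 0")

```text
time_s: 3.98
tcp_pos: [545.1, -323.2, 18.4]
tcp_rot: [0.001, 0.992, -0.125, 0.002]
force: [1.9, -2.5, 3.0]
grip_width: 0.548
grasp_force: 61.0
```

>>> jog_arm(increments="0 0 0 -0.25 0 0 0; 0 0 0 -0.4 0 0 0; 0 0 0 -0.5 0 0 0; 0 0 0 -0.5 0 0 0; 0 0 0 -0.5 0 0 0")

```text
time_s: 4.4
tcp_pos: [459.7, -300.3, 16.8]
tcp_rot: [-0.0, 0.992, -0.125, -0.0]
force: [1.1, -0.9, -1.1]
grip_width: 0.543
grasp_force: 61.8
```

>>> jog_arm(increments="0 0 0 -0.4 0 0 0; 0 0 0 -0.2 0 0 0; 0 0 0 0 0 0 0")

```text
time_s: 4.65
tcp_pos: [435.5, -293.9, 16.5]
tcp_rot: [-0.001, 0.992, -0.125, -0.001]
force: [-1.2, 1.2, -0.5]
grip_width: 0.54
grasp_force: 61.9
```

```bash
python3 - <<'E'
from station import r, viewer
from h import *
w=viewer.get_image('wrist');t=viewer.get_image('top')
K=np.vstack([cv2.resize(w['color'],(400,300)),cv2.resize(t['color'][140:340,300:567],(400,300))]); cv2.imwrite('pics/w2.png',K[:,:,::-1])
plan(r,[560.5,41,16],.004)
E
```

```text
t 4.8 tcp [ 437.  -294.6   16.8] yaw -0.25 w 0.54 F [-1.3  0.9 -0.7]
TURN [-0.01  0.01 -2.54] SHIFT [ 3.12 -8.38  0.02] len 8.94
```

View pics/w2.png

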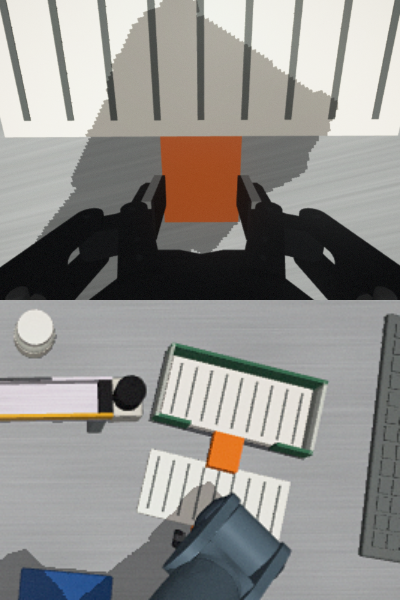

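The tray is drawn clear of the magazine, the other trays stayed in, and the tab is held squarely. I'll lift it and carry it left.

>>> jog_arm(increments="0 0 0 0 0 -0.3 0; 0 0 0 0 0 -0.5 0; 0 0 0 -0.2 -0.7 0 0; 0 0 0 -0.25 -0.9 0 0; 0 0 0 -0.25 -0.9 0 0")

```text
time_s: 5.17
tcp_pos: [436.1, -191.0, 50.5]
tcp_rot: [0.0, 0.992, -0.126, 0.001]
force: [0.3, 1.1, -0.4]
grip_width: 0.54
grasp_force: 63.5
```

>>> jog_arm(increments="0 0 -0.64 -0.05 -0.8 0 0; 0 0 -0.64 0 -0.8 0 0; 0 0 -0.63 0 -0.8 0 0; 0 0 -0.63 0 -0.8 0 0; 0 0 0 0 -0.7 0 0")

```text
time_s: 5.58
tcp_pos: [453.7, -34.6, 50.1]
tcp_rot: [0.0, 1.0, 0.003, 0.001]
force: [0.4, -1.1, -0.5]
grip_width: 0.542
grasp_force: 63.5
```

```bash
python3 - <<'E'
from station import r, viewer
from h import *
plan(r,[465,41,40],.004)
E
```

```text
t 5.6 tcp [453.7 -34.6  50.1] yaw 0.007 w 0.54 F [ 0.4 -1.1 -0.5]
TURN [ 0.   -0.01  0.03] SHIFT [ 0.29 -1.89  0.25] len 1.93
```

>>> jog_arm(increments="0 0 0 0 -0.7 0 0; 0 0 0 0 -0.7 0 0; 0 0 0 0 -0.48 0 0; 0 0 0 0 0 0 0; 0 0 0 0 0 0 0")

```text
time_s: 6.0
tcp_pos: [453.0, 39.4, 49.7]
tcp_rot: [0.0, 1.0, 0.003, 0.0]
force: [0.3, 0.5, -0.9]
grip_width: 0.544
grasp_force: 63.5
```

```bash
cat > m3.py <<'E'
from station import r, viewer
from h import *
w=viewer.get_image('wrist'); cv2.imwrite('pics/w3.png',w['color'][:,:,::-1]); g=cv2.inRange(cv2.cvtColor(w['color'],cv2.COLOR_RGB2HSV),(0,0,140),(180,60,255))
s=r.state(); zt=s['tcp_pos'][2]-8+0
a,b,c,l=max(comps(orange(w['color']),200),key=lambda c:c[0]); print('tab px',b)
for z in (zt-5,zt,zt+5):
  print(z,'top',np.round(back(w,[b[0]+b[2]/2,b[1]],z),1),'end',np.round(back(w,[b[0]+b[2]/2,b[1]+b[3]],z),1),'width',np.round(back(w,[b[0]+b[2],b[1]+b[3]],z)-back(w,[b[0],b[1]+b[3]],z),1))
plan(r,[564.5,41,18],.004)
E
python3 m3.py
```

```text
tab px [258 218 128 139]
36.68630856655187 top [486.7  39.   36.7] end [422.5  38.6  36.7] width [  0.3 -57.7   0. ]
41.68630856655187 top [487.9  39.   41.7] end [425.8  38.7  41.7] width [  0.3 -55.7   0. ]
46.68630856655187 top [489.1  39.   46.7] end [429.2  38.7  46.7] width [  0.2 -53.7   0. ]
t 6.0 tcp [453.   38.7  49.7] yaw 0.005 w 0.55 F [ 0.3 -0.3 -0.9]
TURN [ 0.   -0.01  0.01] SHIFT [ 2.79 -0.05  0.79] len 2.9
```

View pics/w3.png

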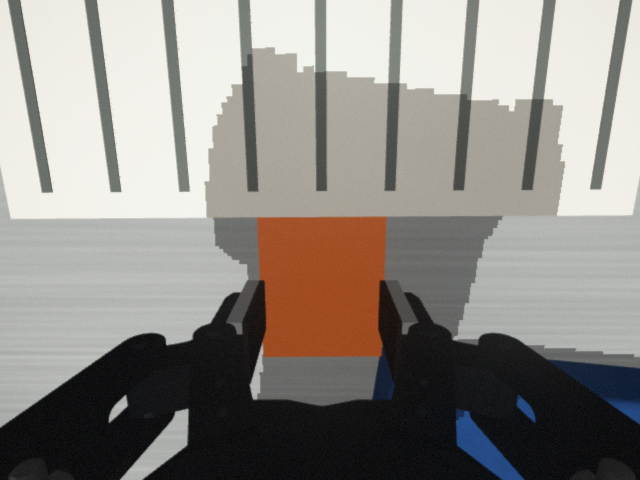

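The tray is level and square in the gripper, with its front edge at row 217 and the tab end at row 357. The wrist camera is on the rail side, so I'll set the tray down here, turn the gripper half round and regrasp.

>>> jog_arm(increments="0 0 0 0 -0.04 0.4 0; 0 0 0 0 0 0.35 0; 0 0 0 0 0 0.14 0; 0 0 0 0 0 0 0; 0 0 0 0 0 0 0")

```text
time_s: 6.47
tcp_pos: [453.1, 39.2, 16.1]
tcp_rot: [-0.0, 1.0, 0.001, -0.001]
force: [-12.8, 2.2, 27.8]
grip_width: 0.54
grasp_force: 70.0
```

>>> jog_arm(increments="0 0 0 0 0 0 1; 0 0 0 0 0 0 1; 0 0 0 0 0 0 1; 0 0 0 0 0 0 1; 0 0 0 0 0 -0.5 1")

```text
time_s: 6.88
tcp_pos: [449.3, 40.3, 30.6]
tcp_rot: [-0.001, 1.0, 0.001, -0.004]
force: [-0.1, 0.9, -0.3]
grip_width: 1.0
grasp_force: 0.0
```

>>> jog_arm(increments="0 0 0 0 0 -0.8 1; 0 0 0 0 0 -0.8 1; 0 0 -1 0 0 0 1; 0 0 -1 0 0 0 1; 0 0 -1 0 0 0 1")

```text
time_s: 7.3
tcp_pos: [452.8, 40.0, 98.2]
tcp_rot: [0.0, 0.988, 0.154, 0.001]
force: [0.2, -0.3, 0.1]
grip_width: 1.001
grasp_force: 0.0
```

>>> jog_arm(increments="0 0 -1 0 0 0 1; 0 0 -1 0 0 0 1; 0 0 -1 0 0 0 1; 0 0 -1 0 0 0 1; 0 0 -1 0 0 0 1")

```text
time_s: 7.72
tcp_pos: [452.2, 40.1, 97.3]
tcp_rot: [-0.0, 0.919, 0.393, -0.0]
force: [0.8, 1.5, -0.2]
grip_width: 1.0
grasp_force: 0.0
```

>>> jog_arm(increments="0 0 -1 0 0 0 1; 0 0 -1 0 0 0 1; 0 0 -1 0 0 0 1; 0 0 -1 0 0 0 1; 0 0 -1 0 0 0 1")

```text
time_s: 8.13
tcp_pos: [452.2, 40.1, 97.3]
tcp_rot: [-0.0, 0.794, 0.609, -0.0]
force: [0.8, -0.3, -0.5]
grip_width: 1.001
grasp_force: 0.0
```

>>> jog_arm(increments="0 0 -1 0 0 0 1; 0 0 -1 0 0 0 1; 0 0 -1 0 0 0 1; 0 0 -1 0 0 0 1; 0 0 -1 0 0 0 1")

```text
time_s: 8.55
tcp_pos: [452.2, 40.1, 97.3]
tcp_rot: [-0.0, 0.618, 0.786, -0.0]
force: [-0.4, 0.2, 0.8]
grip_width: 1.001
grasp_force: 0.0
```

>>> jog_arm(increments="0 0 -1 0 0 0 1; 0 0 -1 0 0 0 1; 0 0 -1 0 0 0 1; 0 0 -1 0 0 0 1; 0 0 -1 0 0 0 1")

```text
time_s: 8.97
tcp_pos: [452.2, 40.1, 97.2]
tcp_rot: [-0.0, 0.405, 0.914, -0.0]
force: [0.4, 0.3, -0.6]
grip_width: 1.0
grasp_force: 0.0
```

>>> jog_arm(increments="0 0 -1 0 0 0 1; 0 0 -1 0 0 0 1; 0 0 -1 0 0 0 1; 0 0 -1 0 0 0 1; 0 0 -1 0 0 0 1")

```text
time_s: 9.38
tcp_pos: [452.2, 40.1, 97.3]
tcp_rot: [-0.0, 0.166, 0.986, 0.0]
force: [-0.5, -0.5, 0.2]
grip_width: 1.0
grasp_force: 0.0
```

```bash
cat > m4.py <<'E'
from station import r, viewer
from h import *
i=viewer.get_image('top'); im=i['color']
h=cv2.cvtColor(im,cv2.COLOR_RGB2HSV)
C=comps(orange(im))
for a,b,c,l in C: print('or',a,b,np.round(c,1))
W=viewer.get_image('wrist')
for a,b,c,l in comps(orange(W['color']),200): print('w',a,b,np.round(back(W,[b[0]+b[2]/2,b[1]],10),1),np.round(back(W,[b[0]+b[2]/2,b[1]+b[3]],10),1))
plan(r,[450,41,60],np.pi)
print(r.state()['joints'])
E
python3 m4.py
```

```text
or 504 [436 227  26  29] [448.9 241. ]
or 67 [152 228  12   8] [157.7 231.5]
or 62 [122 273  12   6] [127.6 275.2]
or 60 [175 273  13   8] [181.1 276.6]
or 54 [187 315  12   7] [192.4 317.5]
or 56 [143 318  12   6] [148.4 320.6]
w 7286 [271 197 105 111] [424.4  50.   10. ] [493.7  26.3  10. ]
t 9.5 tcp [452.2  40.1  97.3] yaw 2.803 w 1.0 F [ 0.1  0.4 -0.1]
TURN [ 0.   -0.   -3.38] SHIFT [0.05 0.02 0.93] len 0.93
[-1.62150849e-01 -2.68280295e-02  2.14523298e+00  1.05367738e-05
  1.02363966e+00 -1.39462460e+00]
```

>>> jog_arm(increments="0 0 -0.9 0 0 0 1; 0 0 -0.9 0 0 0 1; 0 0 -0.9 0.2 0 0 1; 0 0 -0.7 0 0 0.5 1; 0 0 0 0 0 0 1")

```text
time_s: 9.9
tcp_pos: [442.2, 41.8, 75.1]
tcp_rot: [-0.003, -0.0, 1.0, 0.0]
force: [-0.1, 1.1, 0.1]
grip_width: 1.004
grasp_force: 0.0
```

```bash
cat > m5.py <<'E'
from station import r, viewer
from h import *
W=viewer.get_image('wrist'); cv2.imwrite('pics/w4.png',W['color'][:,:,::-1])
m=orange(W['color'])
a,b,c,l=max(comps(m,200),key=lambda c:c[0]); rc=cv2.minAreaRect(np.argwhere(l)[:,::-1].astype(np.float32))
print([np.round(back(W,q,10)[:2],1).tolist() for q in cv2.boxPoints(rc)])
plan(r,[444,39.5,13],np.pi+.004)
E
python3 m5.py
```

```text
[[427.9, 13.6], [427.9, 62.9], [489.1, 64.6], [489.1, 11.4]]
t 9.9 tcp [442.8  41.7  76.1] yaw 3.14 w 1.0 F [0.3 0.4 0.7]
TURN [ 0.01 -0.04 -0.05] SHIFT [-0.03 -0.06  1.58] len 1.58
```

>>> jog_arm(increments="0 0 0 0 -0.08 0.7 1; 0 0 0 0 0 0.6 1; 0 0 0 0 0 0.24 1; 0 0 0 0 0 0 0; 0 0 0 0 0 0 0")

```text
time_s: 10.37
tcp_pos: [444.7, 38.3, 16.3]
tcp_rot: [-0.0, -0.0, 1.0, 0.0]
force: [0.6, -0.6, -0.3]
grip_width: 0.751
grasp_force: 0.0
```

>>> jog_arm(increments="0 0 0 0 0 0 0; 0 0 0 0 0 0 0; 0 0 0 0 0 0 0; 0 0 0 0 0 -0.08 0; 0 0 0 0 0 0 0")

```text
time_s: 10.78
tcp_pos: [446.7, 38.1, 21.6]
tcp_rot: [0.003, -0.001, 1.0, -0.0]
force: [-0.4, 0.0, -0.5]
grip_width: 0.075
grasp_force: 0.0
```

```bash
python3 m5.py; python3 -c "
from station import r
from h import *
plan(r,[555.5,41,13],np.pi+.004)"
```

```text
[[429.6, 3.9], [426.6, 53.3], [489.3, 58.5], [493.0, 3.5]]
t 10.8 tcp [446.2  38.2  21. ] yaw -3.14 w 0.01 F [-1.5  1.  12.4]
TURN [-0.01  0.04 -0.02] SHIFT [0.05 0.03 0.2 ] len 0.21
t 10.8 tcp [446.2  38.2  21. ] yaw -3.14 w 0.01 F [-1.5  1.  12.4]
TURN [-0.01  0.04 -0.02] SHIFT [-2.73  0.06  0.2 ] len 2.74
```

>>> jog_arm(increments="0 0 0 0 0 -0.6 0; 0 0 0 0 0 0 1; 0 0 0 0 0 0 1; 0 0 0 0 0 0 1; 0 0 0 0 0 -0.4 1")

```text
time_s: 11.25
tcp_pos: [441.4, 38.8, 56.1]
tcp_rot: [-0.004, -0.001, 1.0, 0.001]
force: [-0.2, 0.3, -0.5]
grip_width: 0.563
grasp_force: 0.0
```

>>> jog_arm(increments="0 0 0 0 0 -0.4 1; 0 0 0 0 0 0 1; 0 0 0 0 0 0 1")

```text
time_s: 11.5
tcp_pos: [444.5, 38.3, 74.9]
tcp_rot: [0.0, -0.001, 1.0, -0.0]
force: [0.4, 0.2, 0.3]
grip_width: 0.977
grasp_force: 0.0
```

```bash
python3 m5.py
```

```text
[[430.4, 4.2], [427.4, 53.1], [489.0, 57.9], [492.5, 5.0]]
t 11.6 tcp [443.8  38.4  74.2] yaw -3.14 w 1.0 F [ 0.1 -0.1 -0.9]
TURN [ 0.   -0.01 -0.02] SHIFT [-0.    0.03  1.53] len 1.53
```

View pics/w4.png

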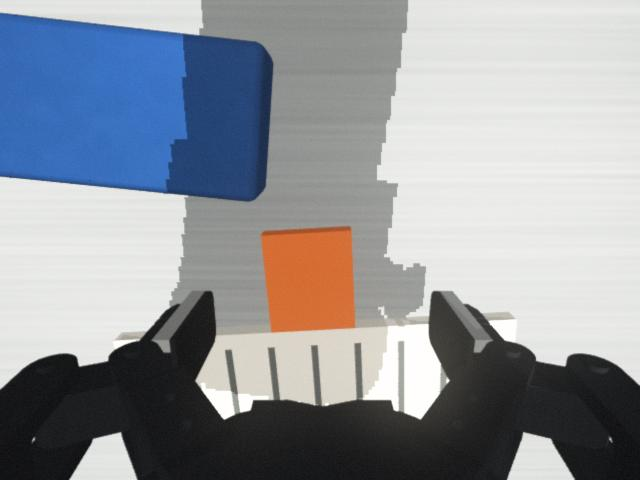

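The tab is now turned about 0.05 rad, with its end at (305,230) and its centre about 9 mm to the right. I'll align the gripper and grip lower.

>>> jog_arm(increments="0 0 -0.5 -0.08 -0.22 0.4 1; 0 0 0 0 0 0.7 1; 0 0 0 0 0 0.5 1; 0 0 0 0 0 0.05 0.9; 0 0 0 0 0 0 0.9")

```text
time_s: 11.97
tcp_pos: [445.5, 29.9, 7.0]
tcp_rot: [-0.003, -0.026, 1.0, 0.001]
force: [0.6, -1.0, 0.5]
grip_width: 0.897
grasp_force: 0.0
```

```bash
python3 m5.py
```

```text
[[429.0, 4.2], [426.5, 53.2], [486.2, 59.0], [489.0, 4.5]]
t 12.0 tcp [446.9  29.7   8.4] yaw -3.09 w 0.9 F [1.  0.3 0.5]
TURN [ 0.01 -0.02  0.48] SHIFT [ 0.07  0.25 -0.11] len 0.28
```

>>> jog_arm(increments="0 0 0 0 0 0 0; 0 0 0 0 0 0 0; 0 0 0 0 0 0 0; 0 0 0 0 0 0 0; 0 0 0 0 0 0 0")

```text
time_s: 12.43
tcp_pos: [448.9, 29.5, 10.6]
tcp_rot: [0.001, -0.026, 1.0, -0.0]
force: [-1.7, 0.5, 5.0]
grip_width: 0.563
grasp_force: 61.8
```

```bash
python3 m5.py; python3 -c "
from station import r
from h import *
plan(r,[558,41,18],np.pi+.004)"
```

```text
[[429.3, 3.1], [426.7, 52.2], [490.3, 58.5], [493.2, 3.4]]
t 12.5 tcp [448.9  29.5  10.7] yaw -3.089 w 0.56 F [-1.6  1.4  5.4]
TURN [-0.    0.03  0.49] SHIFT [ 0.12  0.25 -0.06] len 0.28
t 12.5 tcp [448.9  29.5  10.7] yaw -3.089 w 0.56 F [-1.6  1.4  5.4]
TURN [-0.    0.03  0.49] SHIFT [-2.73  0.28 -0.18] len 2.75
```

>>> jog_arm(increments="0 0 0 0 0 -0.2 0; 0 0 0.25 0 0.14 0 0; 0 0 0.24 0 0.14 0 0; 0 0 0 -0.4 0 0 0; 0 0 0 -0.6 0 0 0")

```text
time_s: 12.9
tcp_pos: [485.6, 41.5, 17.1]
tcp_rot: [-0.001, -0.002, 1.0, 0.0]
force: [-1.1, -1.5, -0.5]
grip_width: 0.567
grasp_force: 62.0
```

>>> jog_arm(increments="0 0 0 -0.6 0 0 0; 0 0 0 -0.6 0 0 0; 0 0 0 -0.4 0 0 0; 0 0 0 -0.2 0 0 0; 0 0 0 0 0 0 0")

```text
time_s: 13.32
tcp_pos: [560.8, 40.9, 18.1]
tcp_rot: [0.001, -0.002, 1.0, -0.0]
force: [0.5, -1.0, -1.4]
grip_width: 0.561
grasp_force: 61.9
```

```bash
python3 m5.py; python3 -c "
from station import r
from h import *
plan(r,[561.5,41,11],np.pi+.004)"
```

```text
[[543.2, 14.1], [542.4, 66.0], [609.1, 70.1], [610.2, 11.9]]
t 13.4 tcp [559.2  41.1  17.4] yaw -3.138 w 0.56 F [-0.8 -0.2 -1.1]
TURN [-0.   -0.   -0.01] SHIFT [ 2.88 -0.03  0.11] len 2.88
t 13.4 tcp [559.2  41.1  17.4] yaw -3.138 w 0.56 F [-0.8 -0.2 -1.1]
TURN [-0.   -0.   -0.01] SHIFT [-0.06 -0.    0.16] len 0.17
```

View pics/w4.png

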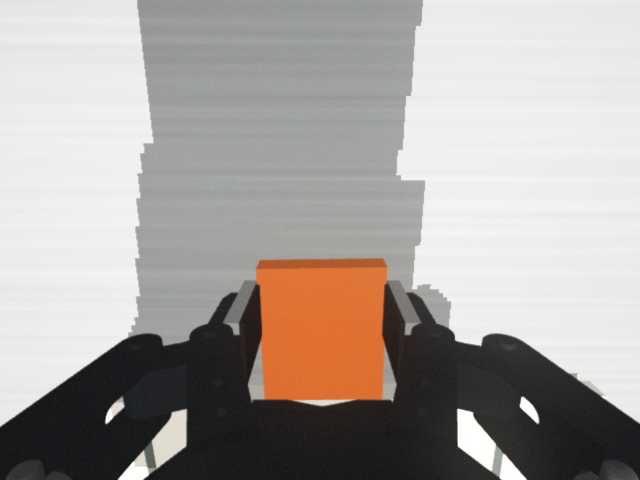

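The tab is held squarely and its end backs out at x≈541 against the 540.5 wanted. I'll set it down and release.

>>> jog_arm(increments="0 0 0 0 0 0.12 0; 0 0 0 0 0 0.05 0; 0 0 0 0 0 0 0; 0 0 0 0 0 0 1; 0 0 0 0 0 0 1")

```text
time_s: 13.78
tcp_pos: [558.3, 41.2, 10.1]
tcp_rot: [-0.0, -0.002, 1.0, 0.0]
force: [0.7, 0.9, 0.3]
grip_width: 0.826
grasp_force: 0.0
```

>>> jog_arm(increments="0 0 0 0 0 0 1; 0 0 0 0 0 0 1; 0 0 0 0 0 -0.5 1; 0 0 0 0 0 -0.9 1; 0 0 0 0.3 0 -0.9 1")

```text
time_s: 14.2
tcp_pos: [547.2, 40.9, 102.5]
tcp_rot: [-0.001, -0.001, 1.0, 0.0]
force: [1.6, 0.5, 1.4]
grip_width: 1.002
grasp_force: 0.0
```

>>> jog_arm(increments="0 0 0 0.9 0 -0.4 1; 0 0 0 0.9 0 -0.4 1; 0 0 0 0 0 0 1")

```text
time_s: 14.45
tcp_pos: [471.1, 41.5, 136.1]
tcp_rot: [0.001, -0.002, 1.0, -0.0]
force: [-0.5, -0.0, -0.5]
grip_width: 1.002
grasp_force: 0.0
```

```bash
cat > m6.py <<'E'
from station import r, viewer
from h import *
W=viewer.get_image('wrist'); cv2.imwrite('pics/w5.png',W['color'][:,:,::-1])
m=orange(W['color'])
a,b,c,l=max(comps(m,200),key=lambda c:c[0]); rc=cv2.minAreaRect(np.argwhere(l)[:,::-1].astype(np.float32))
print('wrist tab',[np.round(back(W,q,10)[:2],1).tolist() for q in cv2.boxPoints(rc)])
T=viewer.get_image('top'); cv2.imwrite('pics/t5.png',T['color'][:,:,::-1])
for a,b,c,l in comps(orange(T['color'])):
    if 100<c[1]: print('top',a,b,np.round(c,1), np.round(back(T,c,10),1) if a>200 else np.round(back(T,c,180),1))
plan(r,[400,41,300],np.pi/2)
E
python3 m6.py
```

```text
wrist tab [[537.2, 15.7], [537.0, 64.2], [600.0, 65.8], [600.1, 14.4]]
top 508 [436 227  26  29] [448.8 241. ] [ 599.3 -336.    10. ]
top 63 [152 228  12   8] [157.7 231.3] [602.  357.5 180. ]
top 327 [290 242  20  20] [299.3 251. ] [576.8  41.5  10. ]
top 62 [122 273  12   6] [127.7 275.2] [503.8 421.4 180. ]
top 60 [175 273  13   8] [181.1 276.6] [499.6 302.9 180. ]
top 51 [187 315  12   7] [192.5 317.6] [408.9 276.1 180. ]
top 55 [143 318  12   6] [148.3 320.6] [403.3 373.  180. ]
t 14.6 tcp [474.6  40.9 135.1] yaw -3.138 w 1.0 F [-0.  -0.4  0. ]
TURN [ 0.02  0.02 15.74] SHIFT [ 0.   -1.87 -4.12] len 4.53
```

```bash
python3 -c "
import cv2;a=cv2.imread('pics/w5.png');b=cv2.imread('pics/t5.png')[140:380,100:500]
import numpy as np
cv2.imwrite('pics/c5.png',np.vstack([cv2.resize(b,(500,300)),cv2.resize(a,(400,300))[:, :].repeat(1,0) if 0 else cv2.copyMakeBorder(cv2.resize(a,(400,300)),0,0,50,50,0)]))"
```

```text
(no output)
```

View pics/c5.png

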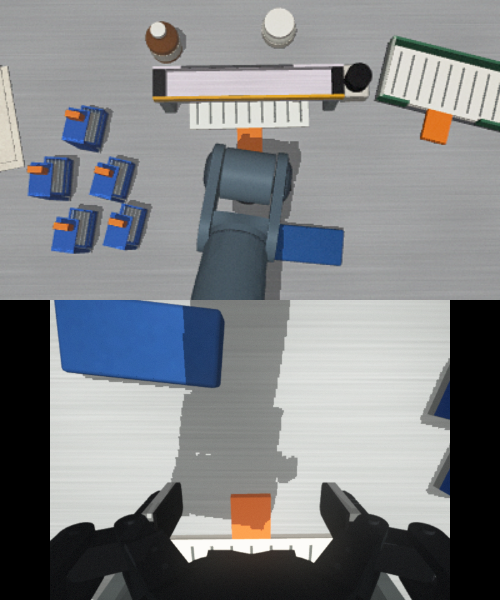

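The tray lies flat under the rail: front edge x≈600, y≈40, square, so within about 1 mm. On to the carriers, starting with the one nearest the rail and robot at (409,276).

>>> jog_arm(increments="0 0 0.98 0 0 -0.5 1; 0 0 0.98 0 0 -0.5 1; 0 0 0.98 0 0 -0.5 1; 0 0 0.98 0 0 -0.5 1; 0 0 0.98 0 0 -0.5 1")

```text
time_s: 14.97
tcp_pos: [476.0, 40.7, 234.5]
tcp_rot: [-0.001, 0.243, 0.97, -0.0]
force: [0.5, -0.4, -0.1]
grip_width: 0.998
grasp_force: 0.0
```

>>> jog_arm(increments="0 0 0.98 0 0 -0.5 1; 0 0 0.98 0 0 -0.4 1; 0 0 0.98 0 0 0 1; 0 0 0.98 0 0 0 1; 0 0 0.98 0 0 0 1")

```text
time_s: 15.38
tcp_pos: [476.3, 40.7, 270.0]
tcp_rot: [-0.0, 0.471, 0.882, -0.0]
force: [-0.3, -0.8, -0.4]
grip_width: 1.005
grasp_force: 0.0
```

>>> jog_arm(increments="0 0 0.98 0 0 0 1; 0 0 0.98 0 0 0 1; 0 0 0.98 0 0 0 1; 0 0 0.98 0 0 0 1; 0 0 0.98 0 0 0 1")

```text
time_s: 15.8
tcp_pos: [476.1, 40.7, 269.5]
tcp_rot: [-0.001, 0.671, 0.741, -0.0]
force: [0.3, 0.4, -0.2]
grip_width: 1.0
grasp_force: 0.0
```

>>> jog_arm(increments="0 0 0.98 0 0 0 1; 0 0 0.98 0 0 0 1; 0 0 0.98 0 0 0 1")

```text
time_s: 16.05
tcp_pos: [476.1, 40.7, 269.5]
tcp_rot: [-0.001, 0.773, 0.635, -0.0]
force: [0.2, 0.0, -0.4]
grip_width: 1.001
grasp_force: 0.0
```

```bash
cat > p.py <<'E'
import sys
from station import r
from h import *
a=[float(eval(v)) for v in sys.argv[1:]]; plan(r,a[:3],a[3])
E
python3 p.py 409 276 275 np.pi/2-.2
```

```text
t 16.1 tcp [476.1  40.7 269.5] yaw 1.376 w 1.0 F [ 0.2  0.  -0.4]
TURN [-0.01  0.    0.05] SHIFT [ 5.43 -2.81 -0.14] len 6.12
```

>>> jog_arm(increments="0 0 0 0.8 -0.45 0 1; 0 0 0 0.9 -0.45 -0.05 1; 0 0 0 0.9 -0.45 -0.05 1; 0 0 0 0.9 -0.45 0 1; 0 0 0 0.9 -0.45 0 1")

```text
time_s: 16.47
tcp_pos: [420.3, 232.5, 273.9]
tcp_rot: [-0.0, 0.771, 0.637, -0.0]
force: [0.8, -0.5, 0.7]
grip_width: 1.0
grasp_force: 0.0
```

>>> jog_arm(increments="0 0 0 0.7 -0.4 0 1; 0 0 0 0.3 -0.15 0 1; 0 0 0 0 0 0 1")

```text
time_s: 16.72
tcp_pos: [405.7, 276.8, 273.5]
tcp_rot: [-0.0, 0.77, 0.639, -0.001]
force: [-0.3, 0.3, 0.3]
grip_width: 1.0
grasp_force: 0.0
```

```bash
cat > c.py <<'E'
import sys
from station import r, viewer
from h import *
W=viewer.get_image('wrist'); cv2.imwrite('pics/'+sys.argv[1]+'.png',W['color'][:,:,::-1])
h=cv2.cvtColor(W['color'],cv2.COLOR_RGB2HSV); m=cv2.inRange(h,(2,140,50),(16,255,255))
s=r.state()
for a,b,c,l in comps(m,150):
    q=back(W,c,180)
    best=min((fit(W,FIN,l,[q[0],q[1],y]) for y in(-.5,-.2,.1)),key=lambda t:t[1])
    p=best[0]; print('fin px',a,b,'pose',np.round(p,3),'err',round(best[1],2))
    if np.hypot(*(p[:2]-s['tcp_pos'][:2]))<50: plan(r,[p[0],p[1],170],np.pi/2+p[2])
E
python3 c.py c1
```

```text
fin px 1974 [595  21  45  57] pose [ 6.02723e+02  3.53984e+02 -1.27000e-01] err 0.04
fin px 366 [275  60  25  54] pose [4.06420e+02 3.64461e+02 2.03000e-01] err 2.9
fin px 1831 [442 154  47  49] pose [ 4.99489e+02  2.99581e+02 -3.39000e-01] err 0.1
fin px 257 [630 178  10  39] pose [ 6.26979e+02  2.60847e+02 -1.61000e-01] err 0.28
fin px 1008 [318 216  21  55] pose [ 4.08233e+02  2.73187e+02 -2.17000e-01] err 0.11
t 16.8 tcp [406.2 275.4 273.5] yaw 1.384 w 1.0 F [-0.2 -1.1  0.6]
TURN [-0.01  0.01  0.3 ] SHIFT [-0.04  0.06  2.59] len 2.59
```

View pics/c1.png

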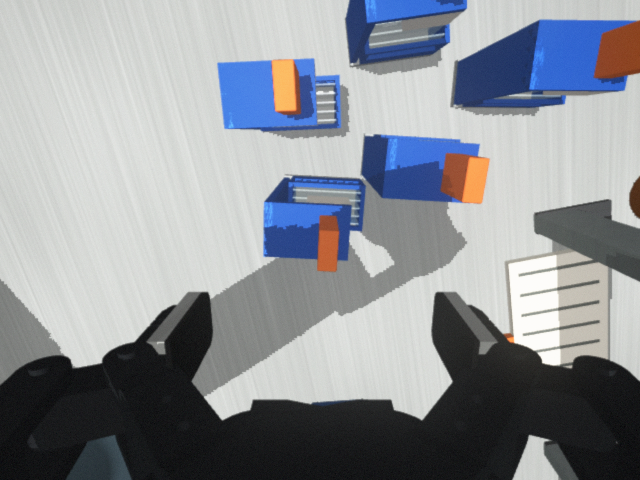

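Five carriers show, with their open sides to image right (+x). The target fin is at (328,243), and the fit gives (408,273), yaw −0.22.

>>> jog_arm(increments="0 0 0.3 -0.04 0.06 0.6 1; 0 0 0 0 0 0.8 1; 0 0 0 0 0 0.8 1; 0 0 0 0 0 0.35 1; 0 0 0 0 0 0 0.5")

```text
time_s: 17.18
tcp_pos: [406.3, 270.0, 167.6]
tcp_rot: [-0.001, 0.781, 0.624, -0.004]
force: [-0.1, -0.3, 0.2]
grip_width: 0.886
grasp_force: 0.0
```

>>> jog_arm(increments="0 0 0 0 0 0 0; 0 0 0 0 0 0 0; 0 0 0 0 0 0 0; 0 0 0 0 0 0 0; 0 0 0 0 0 0 0")

```text
time_s: 17.6
tcp_pos: [408.8, 272.3, 173.5]
tcp_rot: [0.0, 0.78, 0.625, 0.001]
force: [-0.3, -0.3, 0.4]
grip_width: 0.141
grasp_force: 0.7
```

>>> jog_arm(increments="0 0 0 0 0 0 0; 0 0 0 0 0 -0.3 0; 0 0 0 0 0 -0.8 0; 0 0 0 0 0 -0.8 0; 0 0 0 0 0 -0.4 0")

```text
time_s: 18.02
tcp_pos: [409.1, 272.6, 268.8]
tcp_rot: [0.001, 0.78, 0.625, 0.002]
force: [1.1, 0.9, -1.8]
grip_width: 0.129
grasp_force: 58.8
```

```bash
python3 p.py 545 -71 266 np.pi/2
```

```text
t 18.0 tcp [409.1 272.6 268.8] yaw 1.351 w 0.13 F [ 1.1  0.9 -1.8]
TURN [ 0.05 -0.02 -2.2 ] SHIFT [-8.59  3.4   0.07] len 9.24
```

>>> jog_arm(increments="0 0 0 -0.6 0 0 0; 0 0 0 -0.9 0 0 0; 0 0 -0.6 -0.9 0 0 0; 0 0 -0.6 -0.9 0 0 0; 0 0 -0.5 -0.9 0 0 0")

```text
time_s: 18.43
tcp_pos: [376.6, 106.0, 264.6]
tcp_rot: [0.0, 0.723, 0.691, 0.0]
force: [1.0, -0.6, -1.7]
grip_width: 0.134
grasp_force: 58.8
```

>>> jog_arm(increments="0 0 -0.5 -0.7 0.5 0 0; 0 0 0 -0.7 0.6 0 0; 0 0 0 -0.7 0.6 0 0; 0 0 0 -0.7 0.6 0 0; 0 0 0 -0.6 0.6 0 0")

```text
time_s: 18.85
tcp_pos: [493.0, -31.9, 264.8]
tcp_rot: [0.0, 0.707, 0.707, -0.0]
force: [0.1, 0.8, -1.4]
grip_width: 0.129
grasp_force: 59.0
```

```bash
python3 p.py 555 -71 270 np.pi/2+.004
```

```text
t 18.9 tcp [493.  -31.9 264.8] yaw 1.57 w 0.13 F [ 0.1  0.8 -1.4]
TURN [ 0.    0.   -0.05] SHIFT [-0.98  1.55 -0.13] len 1.84
```

>>> jog_arm(increments="0 0 -0.05 -0.5 0.4 -0.2 0; 0 0 0 -0.48 0.5 0 0; 0 0 0 0 0.6 0 0; 0 0 0 0 0.2 0 0; 0 0 0 0 0 0 0")

```text
time_s: 19.27
tcp_pos: [561.2, -69.0, 272.3]
tcp_rot: [-0.0, 0.705, 0.709, -0.0]
force: [-1.3, -0.0, -2.1]
grip_width: 0.131
grasp_force: 59.2
```

```bash
python3 - <<'E'
from station import r, viewer
from h import *
W=viewer.get_image('wrist');S=viewer.get_image('scene')
K=np.vstack([cv2.resize(W['color'],(500,375))[150:],cv2.resize(S['color'][150:400,150:450],(500,375))]);cv2.imwrite('pics/d1.png',K[:,:,::-1])
plan(r,[655.5,-71,272],np.pi/2+.004)
E
```

```text
t 19.4 tcp [559.7 -68.3 272.1] yaw 1.577 w 0.13 F [ 0.2  0.2 -1.8]
TURN [-0.02 -0.    0.02] SHIFT [-0.08  2.4   0.  ] len 2.4
```

View pics/d1.png

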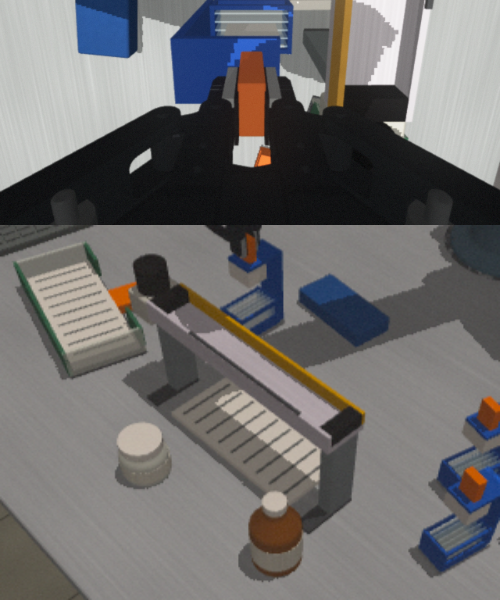

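The carrier hangs upright in front of the lip and the tray lies under the rail. I'll move in over the lip.

>>> jog_arm(increments="0 0 0 -0.06 0.4 0 0; 0 0 0 0 0.6 0 0; 0 0 0 0 0.6 0 0; 0 0 0 0 0.6 0 0; 0 0 0 0 0.2 0 0")

```text
time_s: 19.78
tcp_pos: [657.4, -70.1, 272.4]
tcp_rot: [0.0, 0.705, 0.709, 0.0]
force: [0.5, -0.4, -0.8]
grip_width: 0.128
grasp_force: 59.3
```

>>> jog_arm(increments="0 0 0 0 0 0 0; 0 0 0 0 0 0.3 0; 0 0 0 0 0 0.3 0")

```text
time_s: 20.03
tcp_pos: [655.6, -70.6, 248.3]
tcp_rot: [0.0, 0.705, 0.709, 0.0]
force: [0.2, -0.6, -2.5]
grip_width: 0.132
grasp_force: 59.3
```

```bash
python3 p.py 655.5 -71 238 np.pi/2+.004
```

```text
t 20.0 tcp [655.6 -70.6 248.3] yaw 1.576 w 0.13 F [ 0.2 -0.6 -2.5]
TURN [0.01 0.   0.01] SHIFT [-0.01 -0.    0.26] len 0.26
```

>>> jog_arm(increments="0 0 0 0 0 0.2 0; 0 0 0 0 0 0.08 0; 0 0 0 0 0 0 0")

```text
time_s: 20.28
tcp_pos: [655.2, -70.6, 237.4]
tcp_rot: [-0.001, 0.705, 0.709, -0.0]
force: [-2.5, 1.4, 3.5]
grip_width: 0.13
grasp_force: 60.9
```

>>> jog_arm(increments="0 0 0 0 0 0.01 0; 0 0 0 0 0 0 1; 0 0 0 0 0 0 1; 0 0 0 0 0 0 1; 0 0 0 0 0 0 1")

```text
time_s: 20.7
tcp_pos: [656.2, -70.8, 236.3]
tcp_rot: [-0.0, 0.705, 0.709, -0.0]
force: [-0.1, 0.2, -0.5]
grip_width: 0.693
grasp_force: 0.0
```

>>> jog_arm(increments="0 0 0 0 0 -0.4 1; 0 0 0 0 0 -0.8 1; 0 0 0 0 0 -0.8 1; 0 0 0 0 0 0 1")

```text
time_s: 21.03
tcp_pos: [659.1, -71.5, 325.0]
tcp_rot: [0.006, 0.705, 0.709, 0.003]
force: [1.0, 0.1, 1.4]
grip_width: 1.0
grasp_force: 0.0
```

```bash
cat > q.py <<'E'
import sys
from station import r, viewer
from h import *
# fins in top view: hung (z origin 64) and standing (0)
T=viewer.get_image('top'); S=viewer.get_image('scene')
for a,b,c,l in comps(orange(T['color'])):
    if a<150: print('top',a,np.round(c,1),'stand',np.round(back(T,c,182)[:2],1),'hung',np.round(back(T,c,246)[:2],1))
K=np.vstack([cv2.resize(T['color'][130:370,100:420],(400,300)),cv2.resize(S['color'][150:400,200:533],(400,300))]);cv2.imwrite('pics/'+sys.argv[1]+'.png',K[:,:,::-1])
a=[float(eval(v)) for v in sys.argv[2:]]; plan(r,a[:3],a[3])
E
python3 q.py e1 499.5 299.6 270 np.pi/2-.34
```

```text
top 63 [157.7 231.3] stand [601.7 357. ] hung [591.2 341.7]
top 62 [127.6 275.2] stand [503.6 421. ] hung [497.6 402.8]
top 60 [181.2 276.6] stand [499.4 302.4] hung [493.7 289.7]
top 55 [148.4 320.6] stand [403.1 372.4] hung [401.9 356.4]
t 21.1 tcp [657.2 -71.  318.7] yaw 1.576 w 1.0 F [ 0.1  0.3 -0.2]
TURN [0.04 0.   3.45] SHIFT [ 7.42 -6.81  1.22] len 10.14
```

View pics/e1.png

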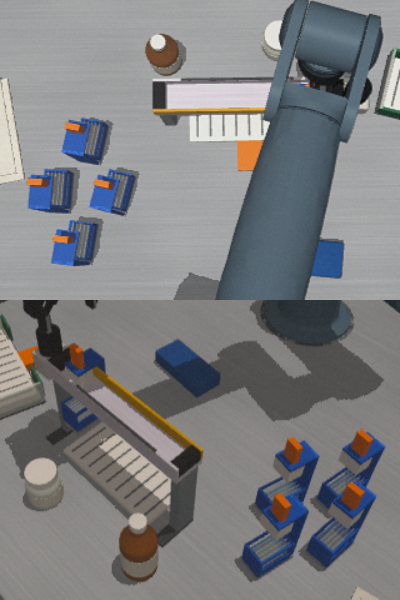

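The first carrier hangs at the right end of the rail, and four still stand. Next is the one at (500,300).

>>> jog_arm(increments="0 0 0.9 0 0 0 1; 0 0 0.9 0 0 0 1; 0 0 0.9 0 0 0 1; 0 0 0.75 0 0 0 1; 0 0 0 0.6 -0.6 0 1")

```text
time_s: 21.55
tcp_pos: [642.1, -43.6, 313.7]
tcp_rot: [-0.001, 0.819, 0.574, -0.002]
force: [0.0, 1.3, -0.2]
grip_width: 0.997
grasp_force: 0.0
```

>>> jog_arm(increments="0 0 0 0.7 -0.65 0.1 1; 0 0 0 0.7 -0.65 0.1 1; 0 0 0 0.7 -0.65 0.1 1; 0 0 0 0.7 -0.65 0.1 1; 0 0 0 0.7 -0.65 0.1 1")

```text
time_s: 21.97
tcp_pos: [564.1, 136.6, 294.3]
tcp_rot: [-0.001, 0.817, 0.577, -0.001]
force: [0.3, 0.1, -0.1]
grip_width: 0.996
grasp_force: 0.0
```

>>> jog_arm(increments="0 0 0 0.7 -0.65 0.15 1; 0 0 0 0.7 -0.65 0.15 1; 0 0 0 0.7 -0.65 0.15 1; 0 0 0 0.7 -0.6 0.15 1; 0 0 0 0.5 -0.4 0.15 1")

```text
time_s: 22.38
tcp_pos: [496.2, 301.1, 264.3]
tcp_rot: [-0.001, 0.816, 0.578, -0.002]
force: [0.3, -1.0, -0.3]
grip_width: 0.999
grasp_force: 0.0
```

>>> jog_arm(increments="0 0 0 0 0 0 1")

```text
time_s: 22.47
tcp_pos: [495.2, 302.1, 263.0]
tcp_rot: [-0.001, 0.815, 0.579, -0.003]
force: [0.2, 0.1, -0.0]
grip_width: 1.0
grasp_force: 0.0
```

```bash
python3 c.py c2
```

```text
fin px 568 [256   6  30  71] pose [5.05178e+02 4.08483e+02 1.32000e-01] err 2.26
fin px 2339 [448  69  48  55] pose [ 6.00652e+02  3.54025e+02 -1.90000e-01] err 0.1
fin px 1560 [106 165  63  54] pose [ 4.02187e+02  3.69035e+02 -1.43000e-01] err 0.62
fin px 1287 [613 176  27  66] pose [ 6.89924e+02  2.51048e+02 -1.47000e-01] err 0.2
fin px 1117 [318 217  24  59] pose [ 4.98614e+02  2.99425e+02 -2.44000e-01] err 0.1
t 22.5 tcp [496.5 300.3 263.8] yaw 1.235 w 1.01 F [ 0.7 -0.3 -0.5]
TURN [-0.04  0.03 -0.92] SHIFT [-0.01  0.06  2.34] len 2.35
fin px 774 [423 359  30  43] pose [ 5.37475e+02  1.87306e+02 -1.70000e-02] err 1.04
```

>>> jog_arm(increments="0 0 -0.9 0 0.07 0.5 1; 0 0 0 0 0 0.8 1; 0 0 0 0 0 0.7 1; 0 0 0 0 0 0.3 1; 0 0 0 0 0 0 0.4")

```text
time_s: 22.93
tcp_pos: [499.3, 296.2, 170.3]
tcp_rot: [-0.001, 0.79, 0.613, -0.004]
force: [-0.6, 0.0, -0.1]
grip_width: 0.889
grasp_force: 0.0
```

>>> jog_arm(increments="0 0 0 0 0 0 0; 0 0 0 0 0 0 0; 0 0 0 0 0 0 0; 0 0 0 0 0 0 0; 0 0 0 0 0 0 0")

```text
time_s: 23.35
tcp_pos: [502.0, 298.3, 176.1]
tcp_rot: [0.0, 0.79, 0.613, 0.001]
force: [0.6, 0.4, 2.6]
grip_width: 0.146
grasp_force: 2.9
```

>>> jog_arm(increments="0 0 0 0 0 0 0; 0 0 0 0 0 -0.4 0; 0 0 0 0 0 -0.8 0; 0 0 0 0 0 -0.8 0; 0 0 0 0 0 -0.5 0")

```text
time_s: 23.77
tcp_pos: [502.0, 298.3, 277.8]
tcp_rot: [0.001, 0.79, 0.613, 0.002]
force: [1.4, -0.2, -1.1]
grip_width: 0.132
grasp_force: 58.7
```

```bash
python3 p.py 550 -15 270 np.pi/2+.004
```

```text
t 23.8 tcp [502.  298.3 277.8] yaw 1.321 w 0.13 F [ 1.4 -0.2 -1.1]
TURN [ 0.03 -0.01 -2.54] SHIFT [-7.84  1.17  0.2 ] len 7.93
```

>>> jog_arm(increments="0 0 0 -0.6 0 0 0; 0 0 0 -0.9 0 0 0; 0 0 -0.7 -0.9 0.2 0 0; 0 0 -0.7 -0.9 0.2 0 0; 0 0 -0.6 -0.9 0.2 0 0")

```text
time_s: 24.18
tcp_pos: [489.8, 128.3, 274.4]
tcp_rot: [0.0, 0.723, 0.691, -0.0]
force: [0.7, 0.3, -1.9]
grip_width: 0.131
grasp_force: 58.8
```

>>> jog_arm(increments="0 0 -0.5 -0.9 0.2 0 0; 0 0 0 -0.9 0.2 0 0; 0 0 0 -0.9 0.2 0 0; 0 0 0 -0.7 0.2 0 0; 0 0 0 -0.2 0.2 0 0")

```text
time_s: 24.6
tcp_pos: [529.0, -18.5, 274.4]
tcp_rot: [0.0, 0.709, 0.706, -0.001]
force: [0.7, -0.9, -2.0]
grip_width: 0.128
grasp_force: 58.7
```

```bash
python3 p.py 655.5 -15 274 np.pi/2+.004
```

```text
t 24.6 tcp [529.  -18.5 274.4] yaw 1.567 w 0.13 F [ 0.7 -0.9 -2. ]
TURN [-0.    0.02 -0.08] SHIFT [0.07 3.16 0.01] len 3.16
```

>>> jog_arm(increments="0 0 -0.07 0 0.4 0 0; 0 0 0 0 0.6 0 0; 0 0 0 0 0.6 0 0; 0 0 0 0 0.6 0 0; 0 0 0 0 0.6 0 0")

```text
time_s: 25.02
tcp_pos: [641.9, -13.5, 274.1]
tcp_rot: [-0.0, 0.704, 0.71, -0.0]
force: [-0.6, -0.4, -1.7]
grip_width: 0.127
grasp_force: 58.6
```

>>> jog_arm(increments="0 0 0 0 0.3 0 0; 0 0 0 0 0 0 0; 0 0 0 0 0 0 0")

```text
time_s: 25.27
tcp_pos: [652.8, -13.5, 273.8]
tcp_rot: [-0.001, 0.704, 0.71, -0.0]
force: [-0.5, 1.2, -1.5]
grip_width: 0.129
grasp_force: 58.7
```

```bash
python3 p.py 655.5 -15 238.5 np.pi/2+.004
```

```text
t 25.3 tcp [652.8 -13.5 273.8] yaw 1.578 w 0.13 F [-0.5  1.2 -1.5]
TURN [-0.02 -0.    0.04] SHIFT [-0.04  0.07  0.88] len 0.89
```

>>> jog_arm(increments="0 0 0.04 -0.03 0.06 0.3 0; 0 0 0 0 0 0.3 0; 0 0 0 0 0 0.2 0; 0 0 0 0 0 0.08 0; 0 0 0 0 0 0 0")

```text
time_s: 25.68
tcp_pos: [654.4, -15.2, 239.6]
tcp_rot: [-0.001, 0.706, 0.708, -0.001]
force: [-2.8, 0.9, 2.4]
grip_width: 0.129
grasp_force: 59.7
```

>>> jog_arm(increments="0 0 0 0 0 0.02 0; 0 0 0 0 0 0 1; 0 0 0 0 0 0 1; 0 0 0 0 0 0 1; 0 0 0 0 0 0 1")

```text
time_s: 26.1
tcp_pos: [655.2, -15.2, 238.2]
tcp_rot: [-0.0, 0.706, 0.708, -0.0]
force: [0.2, -0.2, -0.7]
grip_width: 0.687
grasp_force: 0.0
```

>>> jog_arm(increments="0 0 0 0 0 -0.4 1; 0 0 0 0 0 -0.8 1; 0 0 0 0 0 -0.8 1; 0 0 0 0 0 0 1")

```text
time_s: 26.43
tcp_pos: [658.1, -15.7, 326.9]
tcp_rot: [0.005, 0.706, 0.708, 0.004]
force: [-0.1, -0.8, 1.7]
grip_width: 1.006
grasp_force: 0.0
```

```bash
python3 q.py e2 601 354 270 np.pi/2-.2
```

```text
top 34 [345.1 201.4] stand [666.9 -64.4] hung [653.4 -60.2]
top 64 [157.6 231.4] stand [601.4 357.2] hung [590.9 342. ]
top 62 [127.6 275.2] stand [503.6 421. ] hung [497.6 402.8]
top 55 [148.4 320.6] stand [403.1 372.4] hung [401.9 356.4]
t 26.5 tcp [656.1 -15.4 320.7] yaw 1.574 w 1.0 F [ 0.7  0.3 -1.1]
TURN [0.04 0.   2.03] SHIFT [ 8.78 -3.19  1.27] len 9.42
```

>>> jog_arm(increments="0 0 0.7 0 0 0 1; 0 0 0.7 0 0 0 1; 0 0 0.63 0 0 0 1; 0 0 0 0.7 -0.3 0 1; 0 0 0 0.9 -0.33 0.1 1")

```text
time_s: 26.95
tcp_pos: [643.1, 51.0, 312.9]
tcp_rot: [-0.001, 0.776, 0.631, -0.001]
force: [0.4, 0.9, 0.0]
grip_width: 1.003
grasp_force: 0.0
```

>>> jog_arm(increments="0 0 0 0.9 -0.33 0.1 1; 0 0 0 0.9 -0.33 0.1 1; 0 0 0 0.9 -0.33 0.1 1; 0 0 0 0.9 -0.33 0.1 1; 0 0 0 0.9 -0.33 0.1 1")

```text
time_s: 27.37
tcp_pos: [613.1, 243.6, 292.2]
tcp_rot: [-0.001, 0.774, 0.633, -0.001]
force: [0.3, 0.4, 0.6]
grip_width: 1.002
grasp_force: 0.0
```

>>> jog_arm(increments="0 0 0 0.9 -0.33 0.2 1; 0 0 0 0.9 -0.33 0.2 1; 0 0 0 0.7 -0.2 0.2 1; 0 0 0 0.18 -0.05 0.07 1; 0 0 0 0 0 0 1")

```text
time_s: 27.78
tcp_pos: [598.2, 355.8, 264.3]
tcp_rot: [-0.001, 0.773, 0.634, -0.003]
force: [-0.3, -0.2, -0.0]
grip_width: 1.003
grasp_force: 0.0
```

```bash
python3 c.py c3
```

```text
fin px 1598 [112 150  61  52] pose [ 5.02401e+02  4.17973e+02 -7.00000e-02] err 0.56
fin px 1096 [317 217  20  57] pose [ 6.00181e+02  3.53974e+02 -1.98000e-01] err 0.11
t 27.8 tcp [599.2 354.3 265.5] yaw 1.372 w 1.0 F [ 1.   0.9 -0.2]
TURN [-0.03  0.02 -0.01] SHIFT [-0.    0.03  2.39] len 2.39
fin px 2400 [  0 250  57  61] pose [3.99659e+02 3.69272e+02 1.17000e-01] err 0.05
fin px 3315 [492 292  77  70] pose [ 7.24363e+02  2.74134e+02 -7.18000e-01] err 0.26
```

>>> jog_arm(increments="0 0 0 0 0.04 0.5 1; 0 0 0 0 0 0.8 1; 0 0 0 0 0 0.7 1; 0 0 0 0 0 0.33 1; 0 0 0 0 0 0 0.4")

```text
time_s: 28.25
tcp_pos: [600.0, 351.4, 170.1]
tcp_rot: [-0.001, 0.775, 0.632, -0.004]
force: [-0.9, -0.2, 0.4]
grip_width: 0.881
grasp_force: 0.0
```

>>> jog_arm(increments="0 0 0 0 0 0 0; 0 0 0 0 0 0 0; 0 0 0 0 0 0 0; 0 0 0 0 0 0 0; 0 0 0 0 0 0 0")

```text
time_s: 28.67
tcp_pos: [602.3, 354.2, 176.3]
tcp_rot: [0.0, 0.774, 0.633, 0.001]
force: [-1.2, -0.1, 0.3]
grip_width: 0.142
grasp_force: 0.4
```

>>> jog_arm(increments="0 0 0 0 0 0 0; 0 0 0 0 0 -0.4 0; 0 0 0 0 0 -0.8 0; 0 0 0 0 0 -0.8 0; 0 0 0 0 0 -0.5 0")

```text
time_s: 29.08
tcp_pos: [602.3, 354.3, 278.1]
tcp_rot: [0.001, 0.774, 0.633, 0.002]
force: [-0.2, -0.1, -0.5]
grip_width: 0.128
grasp_force: 58.6
```

```bash
python3 p.py 535 260 270 np.pi/2+.004;python3 p.py 535 41 270 np.pi/2+.004
```

```text
t 29.1 tcp [602.3 354.3 278.1] yaw 1.371 w 0.13 F [-0.2 -0.1 -0.5]
TURN [ 0.03 -0.02 -2.04] SHIFT [-2.35 -1.69  0.2 ] len 2.9
t 29.1 tcp [602.3 354.3 278.1] yaw 1.371 w 0.13 F [-0.2 -0.1 -0.5]
TURN [ 0.03 -0.02 -2.04] SHIFT [-7.83 -1.71  0.2 ] len 8.01
```

>>> jog_arm(increments="0 0 0 -0.4 -0.3 0 0; 0 0 -0.7 -0.6 -0.5 0 0; 0 0 -0.7 -0.6 -0.5 0 0; 0 0 -0.65 -0.7 -0.3 0 0; 0 0 0 -0.9 0 0 0")

```text
time_s: 29.5
tcp_pos: [523.1, 237.2, 274.2]
tcp_rot: [-0.001, 0.703, 0.711, -0.0]
force: [1.4, 0.3, -1.3]
grip_width: 0.13
grasp_force: 58.8
```

>>> jog_arm(increments="0 0 0 -0.9 0 0 0; 0 0 0 -0.9 0 0 0; 0 0 0 -0.9 0 0 0; 0 0 0 -0.9 0 0 0; 0 0 0 -0.8 0 0 0")

```text
time_s: 29.92
tcp_pos: [526.3, 58.8, 274.5]
tcp_rot: [0.0, 0.705, 0.709, -0.0]
force: [1.9, 0.2, -2.1]
grip_width: 0.129
grasp_force: 58.7
```

```bash
python3 p.py 655.5 41 274 np.pi/2+.004
```

```text
t 29.9 tcp [526.3  58.8 274.5] yaw 1.576 w 0.13 F [ 1.9  0.2 -2.1]
TURN [-0.    0.    0.01] SHIFT [-0.46  3.23  0.01] len 3.26
```

>>> jog_arm(increments="0 0 0 -0.35 0.4 0 0; 0 0 0 -0.06 0.6 0 0; 0 0 0 0 0.6 0 0; 0 0 0 0 0.6 0 0; 0 0 0 0 0.6 0 0")

```text
time_s: 30.33
tcp_pos: [639.7, 44.6, 274.3]
tcp_rot: [-0.0, 0.705, 0.709, -0.0]
force: [-0.9, 0.7, -1.4]
grip_width: 0.13
grasp_force: 58.9
```

>>> jog_arm(increments="0 0 0 0 0.4 0 0; 0 0 0 0 0 0 0; 0 0 0 0 0 0 0")

```text
time_s: 30.58
tcp_pos: [654.8, 45.0, 273.8]
tcp_rot: [-0.001, 0.705, 0.709, -0.001]
force: [-0.5, 0.1, -1.6]
grip_width: 0.129
grasp_force: 59.0
```

```bash
python3 p.py 655.5 41 238.5 np.pi/2+.004
```

```text
t 30.6 tcp [654.8  45.  273.8] yaw 1.576 w 0.13 F [-0.5  0.1 -1.6]
TURN [-0.02 -0.    0.01] SHIFT [-0.1   0.02  0.88] len 0.89
```

>>> jog_arm(increments="0 0 0 -0.1 0.02 0.3 0; 0 0 0 0 0 0.3 0; 0 0 0 0 0 0.2 0; 0 0 0 0 0 0.09 0; 0 0 0 0 0 0 0")

```text
time_s: 31.0
tcp_pos: [654.9, 40.9, 239.9]
tcp_rot: [-0.0, 0.705, 0.709, -0.0]
force: [-4.4, -0.9, 6.6]
grip_width: 0.127
grasp_force: 60.8
```

>>> jog_arm(increments="0 0 0 0 0 0 0; 0 0 0 0 0 0 1; 0 0 0 0 0 0 1; 0 0 0 0 0 0 1; 0 0 0 0 0 0 1")

```text
time_s: 31.42
tcp_pos: [655.4, 41.0, 238.5]
tcp_rot: [-0.0, 0.705, 0.709, -0.0]
force: [-0.2, -0.1, -0.4]
grip_width: 0.692
grasp_force: 0.0
```

>>> jog_arm(increments="0 0 0 0 0 -0.4 1; 0 0 0 0 0 -0.8 1; 0 0 0 0 0 -0.8 1; 0 0 0 0 0 0 1")

```text
time_s: 31.75
tcp_pos: [658.4, 40.7, 327.3]
tcp_rot: [0.005, 0.705, 0.709, 0.004]
force: [0.3, -1.1, 1.7]
grip_width: 0.996
grasp_force: 0.0
```

```bash
python3 q.py e3 402 370 270 np.pi/2-.15
```

```text
top 93 [349.5 201. ] stand [667.7 -74.3] hung [654.2 -69.6]
top 62 [127.6 275.2] stand [503.6 421. ] hung [497.6 402.8]
top 55 [148.4 320.6] stand [403.1 372.4] hung [401.9 356.4]
t 31.9 tcp [656.5  40.9 321.1] yaw 1.576 w 1.0 F [-0.2 -0.3 -1. ]
TURN [0.04 0.   1.55] SHIFT [ 7.18 -7.52  1.28] len 10.48
```

>>> jog_arm(increments="0 0 0.8 0 0 0 1; 0 0 0.75 0 0 0 1; 0 0 0 0.6 -0.6 0 1; 0 0 0 0.67 -0.7 0.1 1; 0 0 0 0.67 -0.7 0.1 1")

```text
time_s: 32.27
tcp_pos: [586.9, 130.0, 308.6]
tcp_rot: [-0.001, 0.759, 0.651, -0.001]
force: [0.5, 0.4, 1.0]
grip_width: 1.001
grasp_force: 0.0
```

>>> jog_arm(increments="0 0 0 0.67 -0.7 0.1 1; 0 0 0 0.67 -0.7 0.1 1; 0 0 0 0.67 -0.7 0.1 1; 0 0 0 0.67 -0.7 0.1 1; 0 0 0 0.67 -0.7 0.1 1")

```text
time_s: 32.68
tcp_pos: [467.6, 283.9, 288.8]
tcp_rot: [-0.001, 0.758, 0.652, -0.001]
force: [0.3, 1.1, -0.8]
grip_width: 1.003
grasp_force: 0.0
```

>>> jog_arm(increments="0 0 0 0.67 -0.7 0.15 1; 0 0 0 0.67 -0.7 0.15 1; 0 0 0 0.55 -0.62 0.15 1; 0 0 0 0 0 0.1 1; 0 0 0 0 0 0 1")

```text
time_s: 33.1
tcp_pos: [398.9, 370.2, 266.1]
tcp_rot: [-0.0, 0.757, 0.653, -0.002]
force: [0.5, -0.2, 0.6]
grip_width: 1.004
grasp_force: 0.0
```

```bash
python3 c.py c4
```

```text
fin px 2224 [464 114  50  51] pose [ 5.02850e+02  4.17656e+02 -6.90000e-02] err 0.1
fin px 1095 [318 215  21  57] pose [ 4.02274e+02  3.68649e+02 -1.45000e-01] err 0.09
t 33.1 tcp [400.1 369.6 267. ] yaw 1.422 w 1.0 F [ 0.4  0.4 -0.6]
TURN [-0.03  0.03 -0.04] SHIFT [-0.02  0.06  2.43] len 2.43
```

>>> jog_arm(increments="0 0 -0.04 -0.02 0.06 0.5 1; 0 0 0 0 0 0.8 1; 0 0 0 0 0 0.7 1; 0 0 0 0 0 0.37 1; 0 0 0 0 0 0 0.4")

```text
time_s: 33.57
tcp_pos: [402.0, 366.0, 169.6]
tcp_rot: [-0.001, 0.758, 0.653, -0.004]
force: [-0.6, 0.8, 0.4]
grip_width: 0.888
grasp_force: 0.0
```

>>> jog_arm(increments="0 0 0 0 0 0 0; 0 0 0 0 0 0 0; 0 0 0 0 0 0 0; 0 0 0 0 0 0 0; 0 0 0 0 0 0 0")

```text
time_s: 33.98
tcp_pos: [404.1, 369.0, 175.5]
tcp_rot: [0.0, 0.757, 0.654, 0.001]
force: [-0.5, -0.1, 0.7]
grip_width: 0.142
grasp_force: 0.4
```

>>> jog_arm(increments="0 0 0 0 0 0 0; 0 0 0 0 0 -0.4 0; 0 0 0 0 0 -0.8 0; 0 0 0 0 0 -0.8 0; 0 0 0 0 0 -0.5 0")

```text
time_s: 34.4
tcp_pos: [404.0, 369.1, 277.4]
tcp_rot: [0.0, 0.757, 0.654, 0.002]
force: [1.3, -0.3, -1.5]
grip_width: 0.127
grasp_force: 58.7
```

```bash
python3 p.py 535 97 274 np.pi/2+.004
```

```text
t 34.4 tcp [404.  369.1 277.4] yaw 1.425 w 0.13 F [ 1.3 -0.3 -1.5]
TURN [ 0.03 -0.02 -1.5 ] SHIFT [-6.82  3.25  0.09] len 7.55
```

>>> jog_arm(increments="0 0 0 -0.6 0 0 0; 0 0 0 -0.9 0.1 0 0; 0 0 -0.5 -0.8 0.4 0 0; 0 0 -0.5 -0.8 0.5 0 0; 0 0 -0.5 -0.8 0.5 0 0")

```text
time_s: 34.82
tcp_pos: [444.8, 206.8, 274.2]
tcp_rot: [0.0, 0.704, 0.71, 0.0]
force: [0.5, -0.1, -1.3]
grip_width: 0.128
grasp_force: 58.8
```

>>> jog_arm(increments="0 0 0 -0.8 0.5 0 0; 0 0 0 -0.8 0.5 0 0; 0 0 0 -0.8 0.5 0 0; 0 0 0 -0.5 0.4 0 0; 0 0 0 -0.1 0.1 0 0")

```text
time_s: 35.23
tcp_pos: [527.3, 85.1, 274.0]
tcp_rot: [0.001, 0.707, 0.707, -0.0]
force: [0.0, 0.1, -1.6]
grip_width: 0.129
grasp_force: 58.8
```

```bash
python3 p.py 655.5 97 274 np.pi/2+.004
```

```text
t 35.2 tcp [527.3  85.1 274. ] yaw 1.571 w 0.13 F [ 0.   0.1 -1.6]
TURN [ 0.    0.01 -0.04] SHIFT [ 0.28  3.21 -0.  ] len 3.22
```

>>> jog_arm(increments="0 0 0 0.3 0.4 0 0; 0 0 0 0 0.6 0 0; 0 0 0 0 0.6 0 0; 0 0 0 0 0.6 0 0; 0 0 0 0 0.6 0 0")

```text
time_s: 35.65
tcp_pos: [638.2, 101.7, 273.7]
tcp_rot: [-0.0, 0.705, 0.709, -0.0]
force: [0.8, 1.0, -2.1]
grip_width: 0.131
grasp_force: 58.9
```

>>> jog_arm(increments="0 0 0 0 0.4 0 0; 0 0 0 0 0 0 0; 0 0 0 0 0 0 0")

```text
time_s: 35.9
tcp_pos: [653.4, 101.5, 273.4]
tcp_rot: [-0.001, 0.706, 0.709, -0.001]
force: [-0.1, 0.3, -1.9]
grip_width: 0.133
grasp_force: 59.0
```

```bash
python3 p.py 655.5 97 238.5 np.pi/2+.004
```

```text
t 35.9 tcp [653.4 101.5 273.4] yaw 1.575 w 0.13 F [-0.1  0.3 -1.9]
TURN [-0.02 -0.    0.01] SHIFT [-0.11  0.05  0.87] len 0.88
```

>>> jog_arm(increments="0 0 0 -0.11 0.05 0.3 0; 0 0 0 0 0 0.3 0; 0 0 0 0 0 0.2 0; 0 0 0 0 0 0.08 0; 0 0 0 0 0 0 0")

```text
time_s: 36.32
tcp_pos: [654.6, 96.7, 239.3]
tcp_rot: [-0.001, 0.706, 0.709, -0.001]
force: [-2.6, 0.4, 2.7]
grip_width: 0.131
grasp_force: 60.1
```

>>> jog_arm(increments="0 0 0 0 0 0 0; 0 0 0 0 0 0 1; 0 0 0 0 0 0 1; 0 0 0 0 0 0 1; 0 0 0 0 0 0 1")

```text
time_s: 36.73
tcp_pos: [655.6, 96.6, 238.7]
tcp_rot: [-0.0, 0.706, 0.708, -0.0]
force: [0.0, 0.8, 0.3]
grip_width: 0.695
grasp_force: 0.0
```

>>> jog_arm(increments="0 0 0 0 0 -0.4 1; 0 0 0 0 0 -0.8 1; 0 0 0 0 0 -0.8 1; 0 0 0 0 0 0 1")

```text
time_s: 37.07
tcp_pos: [658.5, 96.6, 327.5]
tcp_rot: [0.005, 0.706, 0.709, 0.005]
force: [1.1, -0.4, 1.5]
grip_width: 1.0
grasp_force: 0.0
```

```bash
python3 q.py e4 502.8 418 270 np.pi/2-.07
```

```text
top 92 [349.7 201.1] stand [667.6 -74.6] hung [654.1 -69.9]
top 55 [300.  201.4] stand [667.7  37.8] hung [654.1  37.3]
top 65 [324.2 202.2] stand [665.4 -17. ] hung [652.  -14.9]
top 62 [127.7 275.2] stand [503.6 420.9] hung [497.7 402.7]
t 37.2 tcp [656.5  96.6 321.2] yaw 1.575 w 1.0 F [-0.7 -0.4 -1.3]
TURN [ 0.04 -0.    0.74] SHIFT [ 7.75 -4.4   1.28] len 9.0
```

>>> jog_arm(increments="0 0 0.74 0 0 0 1; 0 0 0 0.7 -0.4 0 1; 0 0 0 0.85 -0.5 0.1 1; 0 0 0 0.85 -0.5 0.1 1; 0 0 0 0.85 -0.5 0.1 1")

```text
time_s: 37.58
tcp_pos: [587.4, 232.4, 304.7]
tcp_rot: [-0.001, 0.732, 0.682, -0.001]
force: [0.8, -0.3, 0.6]
grip_width: 1.003
grasp_force: 0.0
```

>>> jog_arm(increments="0 0 0 0.85 -0.5 0.1 1; 0 0 0 0.85 -0.5 0.1 1; 0 0 0 0.85 -0.5 0.2 1; 0 0 0 0.85 -0.5 0.2 1; 0 0 0 0.85 -0.4 0.2 1")

```text
time_s: 38.0
tcp_pos: [502.9, 409.1, 272.7]
tcp_rot: [-0.0, 0.731, 0.682, -0.001]
force: [0.2, -0.5, -0.5]
grip_width: 0.999
grasp_force: 0.0
```

>>> jog_arm(increments="0 0 0 0.25 -0.1 0.1 1; 0 0 0 0 0 0 1; 0 0 0 0 0 0 1")

```text
time_s: 38.25
tcp_pos: [501.3, 417.7, 269.3]
tcp_rot: [-0.0, 0.731, 0.682, -0.001]
force: [-0.2, -1.3, 0.8]
grip_width: 1.003
grasp_force: 0.0
```

```bash
python3 c.py c5b
```

```text
fin px 1032 [314 214  21  55] pose [ 5.02381e+02  4.17320e+02 -4.30000e-02] err 0.13
t 38.3 tcp [502.1 417.1 270.2] yaw 1.5 w 1.0 F [ 0.4 -0.   1.6]
TURN [-0.01  0.01 -0.27] SHIFT [0.01 0.01 2.5 ] len 2.5
fin px 193 [528 327  29  22] pose [6.21447e+02 3.30307e+02 6.18000e-01] err 8.22
```

>>> jog_arm(increments="0 0 -0.25 0 0.02 0.5 1; 0 0 0 0 0 0.8 1; 0 0 0 0 0 0.7 1; 0 0 0 0 0 0.43 1; 0 0 0 0 0 0 0.4")

```text
time_s: 38.72
tcp_pos: [501.3, 414.8, 168.8]
tcp_rot: [-0.001, 0.724, 0.69, -0.004]
force: [-0.0, -0.5, -0.3]
grip_width: 0.882
grasp_force: 0.0
```

>>> jog_arm(increments="0 0 0 0 0 0 0; 0 0 0 0 0 0 0; 0 0 0 0 0 0 0; 0 0 0 0 0 0 0; 0 0 0 0 0 0 0")

```text
time_s: 39.13
tcp_pos: [503.3, 418.4, 175.5]
tcp_rot: [0.0, 0.723, 0.691, 0.001]
force: [-1.0, 0.2, -0.7]
grip_width: 0.145
grasp_force: 0.1
```

>>> jog_arm(increments="0 0 0 0 0 0 0; 0 0 0 0 0 -0.4 0; 0 0 0 0 0 -0.8 0; 0 0 0 0 0 -0.8 0; 0 0 0 0 0 -0.5 0")

```text
time_s: 39.55
tcp_pos: [503.1, 418.5, 277.2]
tcp_rot: [0.0, 0.723, 0.691, 0.002]
force: [0.6, 0.5, -1.2]
grip_width: 0.13
grasp_force: 58.7
```

```bash
python3 p.py 535 153 274 np.pi/2+.004
```

```text
t 39.5 tcp [503.1 418.5 277.2] yaw 1.526 w 0.13 F [ 0.6  0.5 -1.2]
TURN [ 0.03 -0.02 -0.49] SHIFT [-6.64  0.77  0.08] len 6.69
```

>>> jog_arm(increments="0 0 -0.25 -0.6 0.1 0 0; 0 0 -0.23 -0.9 0.1 0 0; 0 0 0 -0.9 0.1 0 0; 0 0 0 -0.9 0.1 0 0; 0 0 0 -0.9 0.1 0 0")

```text
time_s: 39.97
tcp_pos: [520.6, 248.4, 273.5]
tcp_rot: [-0.0, 0.706, 0.708, -0.0]
force: [0.6, -0.4, -2.7]
grip_width: 0.127
grasp_force: 58.7
```

>>> jog_arm(increments="0 0 0 -0.9 0.1 0 0; 0 0 0 -0.9 0 0 0; 0 0 0 -0.5 0 0 0; 0 0 0 -0.1 0 0 0; 0 0 0 0 0 0 0")

```text
time_s: 40.38
tcp_pos: [525.3, 152.9, 273.7]
tcp_rot: [-0.0, 0.707, 0.707, -0.0]
force: [-0.0, 1.2, -1.6]
grip_width: 0.127
grasp_force: 58.6
```

```bash
python3 p.py 655.5 153 274 np.pi/2+.004
```

```text
t 40.4 tcp [525.3 152.9 273.7] yaw 1.572 w 0.13 F [-0.   1.2 -1.6]
TURN [-0.   -0.   -0.03] SHIFT [-0.01  3.26 -0.01] len 3.26
```

>>> jog_arm(increments="0 0 0 0 0.4 0 0; 0 0 0 0 0.6 0 0; 0 0 0 0 0.6 0 0; 0 0 0 0 0.6 0 0; 0 0 0 0 0.6 0 0")

```text
time_s: 40.8
tcp_pos: [638.2, 156.1, 273.4]
tcp_rot: [-0.0, 0.705, 0.709, -0.0]
force: [0.5, 0.3, -1.5]
grip_width: 0.134
grasp_force: 58.8
```

>>> jog_arm(increments="0 0 0 0 0.4 0 0; 0 0 0 0 0.04 0 0; 0 0 0 0 0 0 0")

```text
time_s: 41.05
tcp_pos: [655.0, 155.7, 273.0]
tcp_rot: [-0.001, 0.706, 0.709, -0.0]
force: [-0.5, -0.1, -2.4]
grip_width: 0.134
grasp_force: 58.9
```

```bash
python3 p.py 655.5 153 238.5 np.pi/2+.004
```

```text
t 41.0 tcp [655.  155.7 273. ] yaw 1.575 w 0.13 F [-0.5 -0.1 -2.4]
TURN [-0.01 -0.    0.  ] SHIFT [-0.07  0.01  0.86] len 0.87
```

>>> jog_arm(increments="0 0 0 -0.07 0.01 0.3 0; 0 0 0 0 0 0.3 0; 0 0 0 0 0 0.2 0; 0 0 0 0 0 0.08 0; 0 0 0 0 0 0 0")

```text
time_s: 41.47
tcp_pos: [654.5, 151.7, 239.3]
tcp_rot: [-0.0, 0.706, 0.708, -0.0]
force: [-4.5, -0.6, 5.3]
grip_width: 0.13
grasp_force: 60.5
```

>>> jog_arm(increments="0 0 0 0 0 0 0; 0 0 0 0 0 0 1; 0 0 0 0 0 0 1; 0 0 0 0 0 0 1; 0 0 0 0 0 0 1")

```text
time_s: 41.88
tcp_pos: [655.2, 151.5, 238.2]
tcp_rot: [-0.0, 0.706, 0.708, -0.0]
force: [0.0, 0.3, 0.2]
grip_width: 0.689
grasp_force: 0.0
```

>>> jog_arm(increments="0 0 0 0 0 -0.4 1; 0 0 0 0 0 -0.8 1; 0 0 0 0 0 -0.9 1; 0 0 0 0 -0.6 -0.5 1; 0 0 0 0 -0.9 0 1")

```text
time_s: 42.3
tcp_pos: [598.3, 150.9, 348.8]
tcp_rot: [0.004, 0.706, 0.708, 0.004]
force: [0.6, 1.2, 1.2]
grip_width: 0.997
grasp_force: 0.0
```

>>> jog_arm(increments="0 0 0 0.4 -0.9 0 1; 0 0 0 0.5 -0.8 0 1; 0 0 0 0.5 -0.8 0 1; 0 0 0 0.5 -0.8 0 1; 0 0 0 0 0 0 1")

```text
time_s: 42.72
tcp_pos: [459.0, 229.6, 342.9]
tcp_rot: [-0.001, 0.704, 0.71, 0.0]
force: [1.1, -0.3, -0.2]
grip_width: 1.003
grasp_force: 0.0
```

```bash
python3 q.py e5 502.8 418 270 np.pi/2-.07; python3 - <<'E'
from station import r, viewer
from h import *
T=viewer.get_image('top');S=viewer.get_image('scene')
K=np.vstack([cv2.resize(T['color'][150:290,200:410],(450,300)),cv2.resize(S['color'][160:360,200:500],(450,300))]);cv2.imwrite('pics/f1.png',K[:,:,::-1])
for a,b,c,l in comps(orange(T['color'])):
    if a>150: print(a,b,np.round(back(T,c,10),1))
E
```

```text
top 91 [323.5 201. ] stand [668.2 -15.3] hung [654.6 -13.3]
top 90 [349.6 201. ] stand [667.8 -74.4] hung [654.2 -69.7]
top 81 [246.8 202.1] stand [666.9 157.9] hung [653.4 151.9]
top 77 [271.5 201. ] stand [669. 102.] hung [655.4  98.6]
top 83 [298.1 201.4] stand [667.6  42.1] hung [654.   41.4]
t 42.8 tcp [462.5 227.5 343. ] yaw 1.576 w 1.0 F [-0.4 -0.1 -0. ]
TURN [ 0.01 -0.    0.75] SHIFT [4.82 0.67 1.82] len 5.2
509 [436 227  26  29] [ 599.3 -336.    10. ]
444 [290 242  20  24] [569.2  41.9  10. ]
```

View pics/f1.png

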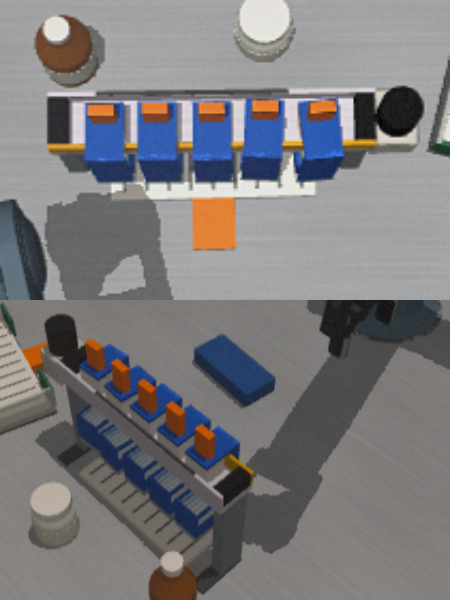

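All five hang between the end posts and the tray sits under them. The rightmost fin at (320,107) looks slightly yawed, so I'll measure it.

```bash
python3 - <<'E'
from station import r, viewer
from h import *
for cam in('top','scene'):
    T=viewer.get_image(cam); h=cv2.cvtColor(T['color'],cv2.COLOR_RGB2HSV); m=cv2.inRange(h,(2,140,50),(16,255,255))
    for y in(-70,-14,41,97,152):
        u=proj(T,[[654.5,y,246.]])[0]; k=np.zeros((480,640),bool); R=14 if cam=='top' else 22; k[int(u[1])-R:int(u[1])+R,int(u[0])-12:int(u[0])+12]=1
        b=min((fit(T,FIN,(m>0)&k,[654.5,y,w],z=64,simp=(4,4,.1)) for w in(-.15,0,.15)),key=lambda t:t[1]); print(cam,y,np.round(b[0],2),round(b[1],2), [round(fit(T,FIN,(m>0)&k,[654.5,y,b[0][2]],z=zz,simp=(4,4,.1))[1],2) for zz in(56,64,72)] if cam=='scene' else '')
plan(r,[654,-70,310],np.pi/2)
E
```

```text
top -70 [ 6.5568e+02 -7.0410e+01  1.0000e-01] 0.2 
top -14 [ 6.572e+02 -1.321e+01 -7.000e-02] 0.2 
top 41 [ 6.5485e+02  4.0570e+01 -2.0000e-02] 0.13 
top 97 [6.5522e+02 9.7600e+01 1.0000e-02] 0.14 
top 152 [6.545e+02 1.520e+02 1.500e-01] 0.3 
scene -70 [653.8  -72.89  -0.  ] 0.12 [np.float64(0.11), np.float64(0.12), np.float64(0.13)]
scene -14 [ 6.5523e+02 -1.4560e+01 -1.5000e-01] 0.2 [np.float64(0.19), np.float64(0.21), np.float64(0.22)]
scene 41 [ 6.5306e+02  3.8740e+01 -1.3000e-01] 0.18 [np.float64(0.18), np.float64(0.18), np.float64(0.19)]
scene 97 [ 6.5408e+02  9.5600e+01 -2.3000e-01] 0.12 [np.float64(0.1), np.float64(0.12), np.float64(0.13)]
scene 152 [ 6.5301e+02  1.4989e+02 -1.4000e-01] 0.1 [np.float64(0.13), np.float64(0.11), np.float64(0.11)]
t 43.0 tcp [464.1 226.3 342.5] yaw 1.572 w 1.0 F [0.2 0.5 0.4]
TURN [-0.    0.    0.02] SHIFT [-7.41  4.75  0.81] len 8.84
```

The rightmost carrier looks yawed by about 0.1 rad. There is plenty of time, so I'll check it with the wrist camera and square it if needed.

>>> jog_arm(increments="0 0 0 -0.8 0.5 0 1; 0 0 0 -0.8 0.5 0 1; 0 0 0 -0.8 0.5 0 1; 0 0 0 -0.8 0.5 0 1; 0 0 0 -0.8 0.5 0 1")

```text
time_s: 43.43
tcp_pos: [565.0, 64.6, 342.4]
tcp_rot: [-0.0, 0.707, 0.708, -0.0]
force: [0.4, 0.3, -0.1]
grip_width: 0.998
grasp_force: 0.0
```

>>> jog_arm(increments="0 0 0 -0.8 0.5 0 1; 0 0 0 -0.8 0.5 0 1; 0 0 0 -0.8 0.5 0 1; 0 0 0 -0.8 0.5 0 1; 0 0 0 -0.2 0.25 0 1")

```text
time_s: 43.85
tcp_pos: [655.7, -74.6, 341.3]
tcp_rot: [0.0, 0.708, 0.706, -0.001]
force: [-0.1, -0.2, 0.2]
grip_width: 0.998
grasp_force: 0.0
```

```bash
python3 - <<'E'
from station import r, viewer
from h import *
T=viewer.get_image('wrist'); cv2.imwrite('pics/g1.png',T['color'][:,:,::-1]); h=cv2.cvtColor(T['color'],cv2.COLOR_RGB2HSV); m=cv2.inRange(h,(2,140,50),(16,255,255))
for a,b,c,l in comps(m,150):
    q=back(T,c,246); f=min((fit(T,FIN,l,[q[0],q[1],w],z=64,simp=(4,4,.1)) for w in(-.15,0,.15)),key=lambda t:t[1]); print(a,b,np.round(f[0],3),round(f[1],2))
plan(r,[655,-71,236],np.pi/2+.004)
E
```

```text
349 [309   9  22  64] [6.54973e+02 3.54680e+01 4.10000e-02] 3.35
3240 [583  93  57 264] [ 8.67258e+02 -3.70790e+01  2.80000e-02] 0.81
200 [312 119  23  46] [ 6.56527e+02 -1.34430e+01 -3.40000e-02] 4.09
975 [311 206  23  54] [ 6.55479e+02 -7.13640e+01  7.80000e-02] 0.1
1463 [259 346  47  45] [ 626.445 -173.154    1.042] 0.35
310 [555 452  19  28] [ 8.68009e+02 -2.97762e+02  6.46000e-01] 0.45
t 43.9 tcp [656.3 -74.2 341. ] yaw 1.568 w 1.0 F [-2.1 -0.5 -1. ]
TURN [-0.01  0.01 -0.07] SHIFT [ 0.08 -0.03  2.62] len 2.63
```

View pics/g1.png

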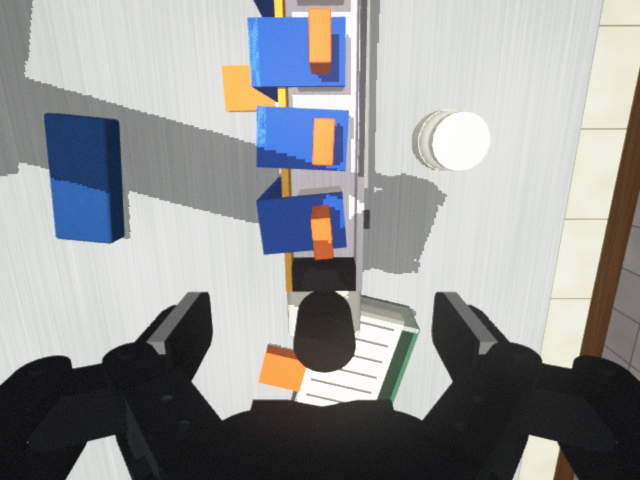

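The rightmost carrier (fin at 321,232) is yawed about 0.08 rad. I'll pinch its fin square and let go.

>>> jog_arm(increments="0 0 -0.05 0.07 -0.02 0.6 1; 0 0 0 0 0 0.8 1; 0 0 0 0 0 0.7 1; 0 0 0 0 0 0.45 1; 0 0 0 0 0 0 0.5")

```text
time_s: 44.32
tcp_pos: [650.6, -65.3, 234.4]
tcp_rot: [-0.005, 0.705, 0.71, -0.003]
force: [-0.4, -1.0, -0.5]
grip_width: 0.887
grasp_force: 0.0
```

>>> jog_arm(increments="0 0 0 0 0 0 0; 0 0 0 0 0 0 0; 0 0 0 0 0 0 0; 0 0 0 0 0 0 0; 0 0 0 0 0 0 0")

```text
time_s: 44.73
tcp_pos: [654.0, -65.9, 242.4]
tcp_rot: [0.001, 0.704, 0.71, 0.001]
force: [1.0, -1.2, 7.5]
grip_width: 0.141
grasp_force: 16.6
```

>>> jog_arm(increments="0 0 0 0 0 0 0; 0 0 0 0 0 0.03 0; 0 0 0 0 0 0 0")

```text
time_s: 44.98
tcp_pos: [654.2, -66.0, 242.4]
tcp_rot: [0.002, 0.704, 0.71, 0.001]
force: [-1.6, 0.6, 8.4]
grip_width: 0.131
grasp_force: 62.4
```

>>> jog_arm(increments="0 0 0 0 0 0 1; 0 0 0 0 0 0 1; 0 0 0 0 0 0 1; 0 0 0 0 0 0 1; 0 0 0 0 0 -0.3 1")

```text
time_s: 45.4
tcp_pos: [651.6, -65.3, 248.4]
tcp_rot: [-0.003, 0.704, 0.71, -0.002]
force: [0.3, 0.8, -0.7]
grip_width: 0.827
grasp_force: 0.0
```

>>> jog_arm(increments="0 0 0 0 0 -0.6 1; 0 0 0 0 0 -0.9 1; 0 0 0 0 0 -0.8 1; 0 0 0 0 0 0 1; 0 0 0 0 0 0 1")

```text
time_s: 45.82
tcp_pos: [654.3, -66.0, 347.6]
tcp_rot: [0.003, 0.704, 0.71, 0.002]
force: [-0.0, -0.1, -0.9]
grip_width: 1.0
grasp_force: 0.0
```

```bash
python3 - <<'E'
from station import r, viewer
from h import *
T=viewer.get_image('wrist'); h=cv2.cvtColor(T['color'],cv2.COLOR_RGB2HSV); m=cv2.inRange(h,(2,140,50),(16,255,255))
for a,b,c,l in comps(m,150):
    q=back(T,c,246); f=min((fit(T,FIN,l,[q[0],q[1],w],z=64,simp=(4,4,.1)) for w in(-.15,0,.15)),key=lambda t:t[1]); print(a,b,np.round(f[0],3),round(f[1],2))
plan(r,[655,-71,236],np.pi/2+.004)
E
```

```text
179 [314  32  20  56] [6.55761e+02 1.95250e+01 7.50000e-02] 5.59
3130 [574  64  66 293] [ 8.69293e+02 -1.10000e+01 -6.00000e-02] 0.82
399 [316 134  21  45] [ 6.56886e+02 -1.35480e+01 -3.40000e-02] 1.35
945 [311 217  20  54] [ 6.53954e+02 -7.27430e+01 -1.30000e-02] 0.09
1445 [257 348  47  45] [ 624.045 -172.074    1.005] 0.33
452 [547 442  21  38] [ 8.68559e+02 -2.97017e+02  3.03000e-01] 0.65
t 45.9 tcp [653.5 -65.8 344.8] yaw 1.579 w 1.0 F [-0.2  0.1 -0.2]
TURN [0.02 0.01 0.04] SHIFT [-0.13  0.04  2.72] len 2.72
```

```bash
python3 -c "
from station import job
print(job.finish_job())"
```

```text
the job is handed in; nothing more can be done
None
```

The job is handed in at about 46 s. The lowest tray lies square and centred under the rail with its tab towards the robot, the other two are still in the magazine, and all five carriers hang side by side between the end posts. I judged seating from contact force and the pictures, and the hand-in call returned no verdict.

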